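# Hang the loaded pan on the bakery's spring scale

## Task

Weigh the tub of icing: take the scale's pan by its black grip, with the tub left standing in it, and hang the pan by its loop on the hook of the hanging scale. Keep hold and ease it down slowly until the scale carries the whole weight, so that the hook neither drops nor springs up when you let go: it must never move faster than 5 cm a second, nor be dragged near its end stop. Leave it hanging still for the dial to be read, without knocking the scale or disturbing the bottles and the brush jar.

Things in the scene. Friction and masses are not known exactly. Their poses are not given: they have to be found in the camera images.
- hook (a joint): how far (m) the scale's hook is pulled straight down: 0 empty, spring rate 90 N/m all the way with light damping, so a free load bobs for a second or two (1 kg would dip it 0.109 m), end stop at 0.095 m. It turns the dial's needle
- hook_seat (a point): the lowest point of the inside of the scale's hook, where a hung loop rests; moves with the hook, 385 mm above the bench when empty. z up, x from the hook's open mouth to its back. The hook is an open C of 7 mm steel bar in its x-z plane: its back bulges to x = +20 mm and its stem rises over the seat from 45 mm up. A loop goes in over the tip, moving along +x, then down
- hook_tip (a point): the top of the hook's free tip, 22 mm from the seat towards -x and 26 mm above it; moves with the hook
- stand: fixed counter stand of the scale, origin on the bench straight under the hook, axes as the hook's: base plate 12 mm thick, 170 mm wide, from x = -85 to +215 mm; 25 mm post at x = +190 mm, 735 mm high, with an arm on top; hung from it, unable to swing, the round white two-faced dial, 170 mm wide, 60 mm thick along x, its lower end 93 mm above the empty hook's seat
- pan_grip (a point): centre of the pan's black grip block, 22 x 14 x 42 mm along the pan's x, y, z, 105 mm above the pan's underside over its middle; pinch it across y (14 mm). The hook and dial end up straight over it, so take it from the -x side with the gripper leaning back 25 to 30 degrees from upright. The pan's z is up, its x is the axis of the loop's hole
- pan_loop (a point): middle of the underside of the loop's straight top bar (6 mm thick, along the pan's y), 180 mm above the grip's centre: the spot that rests in the hook's seat. The loop's opening is 30 mm wide and 75 mm high below this bar, closing to a 6 mm stem down to the grip; it faces along x, so pan and hook have the same x direction when hung
- pan: the scale's loose steel pan: round dish 230 mm across, 18 mm high, 4 mm floor; three wire arms rise from its rim to the grip block, a stem and the loop on top; 291 mm high in all. Origin at the centre of its underside, which stands on the bench at the start. With its tub it weighs 0.26 to 0.56 kg, differing from time to time
- tub_mid (a point): the centre (half-way up) of the closed white tub with grey lid, 90 mm across and 41 mm high, standing loose in the pan close to its middle
- colour_bottle: small white dropper bottle, 36 mm across and 85 mm high, standing between the pan and the scale on the robot's side; origin at the centre of its foot
- icing_bottle: white squeeze bottle, 56 mm across and 150 mm high, standing at the right; origin at the centre of its foot
- brush_jar: black jar, 80 mm across, with brushes standing 220 mm high, at the left; origin at the centre of its foot
There are look-alikes about, which are no part of the job. What is shaped like the part that bears tub_mid but turquoise is not meant.

How it is judged:
By the outcome, as a careful person would: the job done as asked, in the order asked, and still so for the second after the job is handed in, with the robot touching nothing.
It also fails if it takes over 67 s, if anything falls off the work surface, if the arm or the gripper's body presses on something with over 40 N, if the wrist force passes 120 N, or if a joint passes its speed limit or range.

## Robot

A 6-joint arm with a two-finger parallel gripper is mounted at the origin on the work surface. World frame = base frame: x ahead of the robot, y to its left, z up, the work surface at z = 0. Lengths are in m, angles in rad, forces in N, time in s.
With the tool pointing down it reaches from about 0.35 to 0.8 m from the base axis. Payload 7.3 kg.
Tool frame: the origin (TCP) lies on the centre line of the jaws, within the pads' length; the fingertips stand 11 mm ahead of it and the grasp point (between the pads) lies 8 mm behind it; y points along the fingers, x is the direction in which the jaws open and shut, and the axes are right-handed (so a half turn about y gives the same grasp; the last joint's range is limited). The gripper opens to 85 mm and grips with 20 to 120 N. Pads are 22 mm wide; open, the fingers measure 114 mm over their backs; the gripper's body (76 mm by 85 mm) begins 54 mm behind the grasp point. The pads swing forward as they close: fully open they stand 13 mm farther back than shut.
Start: joints at [-1.426, 0.342, 1.524, -0, 1.275, -0.146], TCP at [0.151, -0.503, 0.203] pointing down, gripper open.
Joint ranges: [-2.53, 2.53], [-0.77, 2.02], [0.04, 2.7], [-1, 4.14], [0.28, 2.66], [-3.11, 3.11]. Speed limits (rad/s): [2.57, 2.57, 3.14, 3.14, 3.14, 3.14].

## Interface

Orientations are given as a rotation vector (axis times angle).
In Python, from cell import status, read_camera, bot gives the robot as it stands.
- The arm moves only by the tool move_arm, never from a script. Its argument "targets" is a list of rows, each a list of 7 numbers: the shift along the tool's x, y, z in m, then the turn, a rotation vector about the tool's x, y, z in rad, then the opening in per cent of the stroke, from 0 (shut) to 100 (fully open). In form: [[x, y, z, ax, ay, az, gripper], ...]. A call has 1 to 20 rows; each row shifts and turns the pose as measured when the row begins, along the tool's axes as they then stand; what a row does not reach is not made up. A row lasts 1/8 s, in which the tool goes at most 62.5 mm and 10.7 degrees, less where a joint would pass 70% of its speed; a pose out of reach is approached as far as the arm can. A call with a gripper value outside its range is refused whole. The fingers move at their own pace and stop on an object; "grip_force" is the grip in N (left out, the last holds). Time passes only in rows, so rows that do not move let the fingers close. It gives the time, the measured TCP pose, the force and the opening at its end, in the units of the state.
- status.state(): the state, without advancing time (a new reading comes with each control period).
- read_camera(name): name is "scene" or "top" or "wrist"; returns a dict with "frame" (400x640x3 uint8, blue, green, red), "depth" (400x640 float32, m along the optical axis (not along the pixel's ray), 0 where there is no reading), "mtx" (3x3 intrinsics, pixels), "origin" and "orientation" of the camera in the world; the wrist camera has in their place "hand_eye" (4x4, takes a point from camera to tool coordinates, whose origin is the TCP and whose axes are the tool frame's). Camera axes: x right, y up, looking along -z (the intrinsics and any distortion apply to the point x, -y, -z); pixel columns grow to the right and rows downward; lengths in m; the calibration is good to about 2 mm. A picture is of the moment at which its call begins: read the wrist's pose just before it.
- bot.job_done(): hands the job in, once; it reports no verdict.
The state is a dict: "clock": time; "joint_pos": joint angles; "joint_velocities": joint speeds; "joint_torque": joint torques, N m; "position": TCP position; "ee_rot": TCP orientation; "ft_force": force on the tool from outside, world axes, zero at the start; "moment": the same for the moment, N m; "width": opening from 0.0 (shut) to 1.0 (fully open).
Only numpy, scipy, OpenCV 4.12 (cv2) and the standard library are available. Lean on these libraries where they do the work, as an engineer would, in place of code of your own. Each camera call takes 0.05 s, during which the arm holds its last target.

## Working session

There is one attempt and no reset: what is moved stays moved. The work goes in short steps, Python scripts to look and compute and a tool call to move; the robot and the scene stay as the last step left them, time stands still between calls to the robot, and variables do not carry over. Pictures are saved under pics/ and viewed, and the job is handed in when it is done.

Besides the shell and the picture viewer there is one more tool, called after "Call:" as name(argument=value, ...), one argument or row to a line, values as JSON. move_arm: Moves the arm, as the interface text tells. Its arguments: {"type":"object","properties":{"targets":{"type":"array"},"grip_force":{"type":"number"}},"required":["targets"]}

```bash
ls; mkdir -p pics; python3 - <<'E'
from cell import status, read_camera, bot
import cv2, numpy as np, pickle
print(status.state())
for n in ["scene","top","wrist"]:
    c=read_camera(n); cv2.imwrite(f"pics/{n}0.png",c["frame"]); pickle.dump(c,open(f"pics/{n}0.pkl","wb"))
    print(n,{k:v for k,v in c.items() if k not in("frame","depth")}, (c["depth"]>0).mean())
E
```

```text
pics
{'clock': 0.0, 'joint_pos': array([-1.42602667e+00,  3.42707407e-01,  1.52499831e+00,  8.53413276e-06,
        1.27540696e+00, -1.45994461e-01]), 'joint_velocities': array([ 0.00153044, -0.00077985,  0.00103176, -0.00061659, -0.00011601,
       -0.00052104]), 'joint_torque': array([ 2.84416528e-03, -4.33661413e+01, -2.46007544e+01,  8.91443847e-05,
        7.88607169e-03,  8.51339564e-06]), 'position': array([ 0.15047246, -0.50251865,  0.20254047]), 'ee_rot': array([-1.33171964,  0.99311586, -0.9913408 ]), 'ft_force': array([0.04332633, 0.32309449, 0.60349759]), 'moment': array([0.02754203, 0.00070582, 0.00802964]), 'width': 1.003860985014278}
scene {'mtx': array([[379.42304367,   0.        , 318.74623337],
       [  0.        , 379.42304367, 194.14034219],
       [  0.        ,   0.        ,   1.        ]]), 'origin': array([ 1.00369164, -0.82047587,  0.91602779]), 'orientation': array([0.93416906, 0.27553751, 0.47788573])} 0.99604296875
top {'mtx': array([[471.29582243,   0.        , 321.18610722],
       [  0.        , 471.29582243, 201.84461609],
       [  0.        ,   0.        ,   1.        ]]), 'origin': array([0.37334258, 0.03023803, 1.68850501]), 'orientation': array([ 0.0567123 , -0.06101263, -1.5474493 ])} 0.995953125
wrist {'mtx': array([[306.38126213,   0.        , 321.60120903],
       [  0.        , 306.38126213, 200.87911372],
       [  0.        ,   0.        ,   1.        ]]), 'hand_eye': array([[ 9.99999965e-01,  2.62930136e-04, -3.38762280e-05,
         2.33591057e-04],
       [-1.12539939e-04,  3.05333784e-01, -9.52245382e-01,
        -1.70701858e-01],
       [-2.40030451e-04,  9.52245353e-01,  3.05333802e-01,
         7.80277981e-02],
       [ 0.00000000e+00,  0.00000000e+00,  0.00000000e+00,
         1.00000000e+00]])} 0.99596484375
```

View pics/scene0.png

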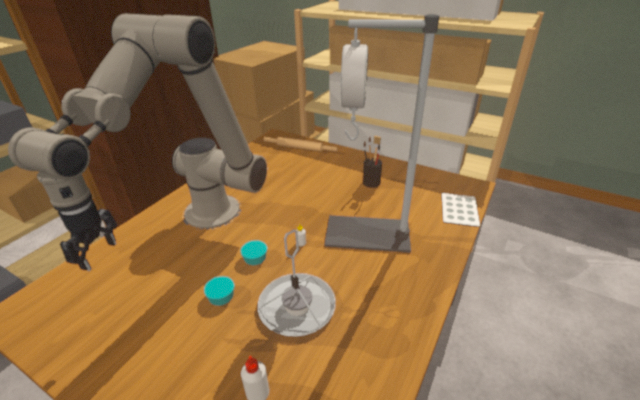

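View pics/top0.png

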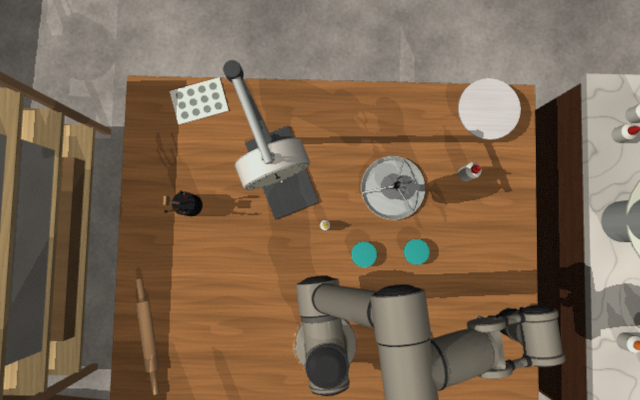

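View pics/wrist0.png

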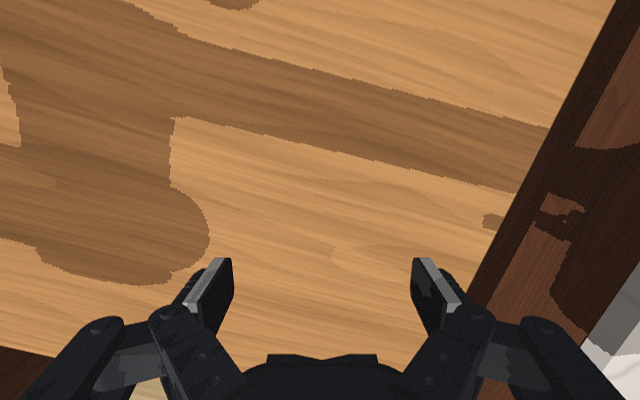

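The scene view shows the pan at about (297,303), its loop at (292,243), and the hook at (352,130). In the top view the pan is at (393,188) and the dial at (272,163). Next I measure with the depth.

```bash
cat > h.py <<'E'
import numpy as np, cv2, pickle
from scipy.spatial.transform import Rotation as R
def load(n): return pickle.load(open(f"pics/{n}.pkl","rb"))
def pose(c,st=None):
    if "origin" in c: return R.from_rotvec(c["orientation"]).as_matrix(), np.array(c["origin"])
    T=np.eye(4);T[:3,:3]=R.from_rotvec(st["ee_rot"]).as_matrix();T[:3,3]=st["position"]
    M=T@c["hand_eye"]; return M[:3,:3],M[:3,3]
def cloud(c,st=None):
    Rm,o=pose(c,st);K=c["mtx"];d=c["depth"]
    v,u=np.mgrid[:d.shape[0],:d.shape[1]]
    p=np.stack([(u-K[0,2])/K[0,0]*d,-(v-K[1,2])/K[1,1]*d,-d],-1)
    P=p@Rm.T+o; P[d<=0]=np.nan; return P
def ray(c,u,v,st=None):
    Rm,o=pose(c,st);K=c["mtx"]
    return o,Rm@np.array([(u-K[0,2])/K[0,0],-(v-K[1,2])/K[1,1],-1])
def proj(c,P,st=None):
    Rm,o=pose(c,st);K=c["mtx"];q=(np.atleast_2d(P)-o)@Rm
    return np.c_[K[0,0]*q[:,0]/-q[:,2]+K[0,2],-K[1,1]*q[:,1]/-q[:,2]+K[1,2]]
def onplane(c,u,v,z,st=None):
    o,d=ray(c,u,v,st); return o+d*(z-o[2])/d[2]
E
python3 - <<'E'
from h import *
s,t=load("scene0"),load("top0")
print(R.from_rotvec([-1.33171964,  0.99311586, -0.9913408 ]).as_matrix().round(3))
for n,c,b in(("s",s,(240,200,360,350)),("s2",s,(320,20,440,260)),("t",t,(220,100,520,280))):
    x0,y0,x1,y1=b; f=min(800/(x1-x0),600/(y1-y0)); f=int(f)
    cv2.imwrite(f"pics/crop_{n}.png",cv2.resize(c["frame"][y0:y1,x0:x1],None,fx=f,fy=f,interpolation=cv2.INTER_NEAREST)); print(n,f)
P=cloud(s);Q=cloud(t)
for nm,X,px in (("scene",P,[(297,303),(294,283),(352,130),(365,230),(405,240),(372,180),(256,380)]),("top",Q,[(393,188),(365,255),(280,165),(290,200),(325,226),(470,172),(187,204)])):
    for u,v in px: print(nm,u,v,X[v,u].round(3))
E
```

```text
[[ 0.287 -0.     0.958]
 [-0.958  0.002  0.287]
 [-0.002 -1.     0.   ]]
s 4
s2 2
t 2
scene 297 303 [ 0.573 -0.248  0.045]
scene 294 283 [ 0.56  -0.237  0.111]
scene 352 130 [ 0.057  1.159 -0.117]
scene 365 230 [0.592 0.175 0.011]
scene 405 240 [0.739 0.193 0.012]
scene 372 180 [0.493 0.458 0.039]
scene 256 380 [ 0.634 -0.504  0.094]
top 393 188 [ 0.552 -0.225  0.039]
top 365 255 [ 0.316 -0.129  0.048]
top 280 165 [0.531 0.121 0.656]
top 290 200 [0.504 0.139 0.007]
top 325 226 [0.412 0.012 0.072]
top 470 172 [ 0.606 -0.476  0.101]
top 187 204 [0.475 0.479 0.103]
```

```bash
python3 - <<'E'
from cell import status
print(status.state()['clock'])
E
```

```text
0.15
```

View pics/crop_s.png

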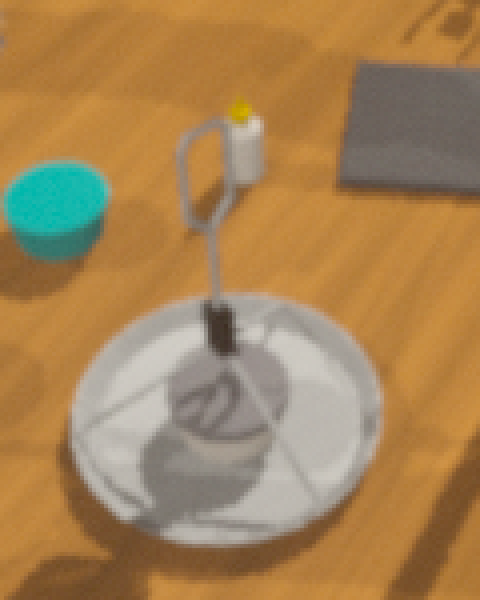

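View pics/crop_s2.png

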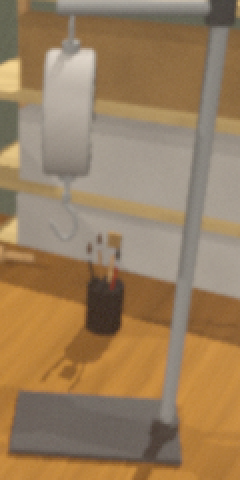

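View pics/crop_t.png

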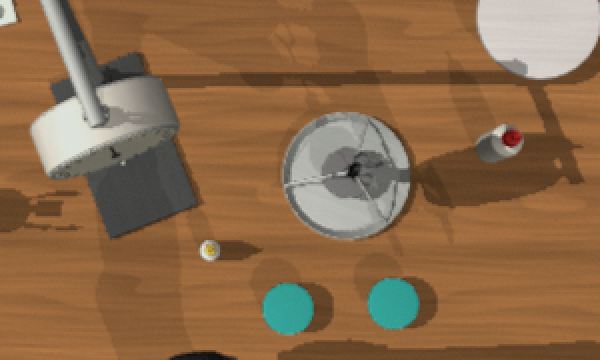

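```bash
python3 - <<'E'
from h import *
s,t=load("scene0"),load("top0")
P=cloud(s);Q=cloud(t)
def rect(pts):
    r=cv2.minAreaRect((pts[:,:2]*1000).astype(np.float32)); return r
# dish rim: circle fit via top-height band
for nm,c,X in(("scene",s,P),("top",t,Q)):
    f=c["frame"].astype(int); sat=f.max(-1)-f.min(-1)
    hsv=cv2.cvtColor(c["frame"],cv2.COLOR_BGR2HSV)
    near=(np.hypot(X[...,0]-.56,X[...,1]+.23)<.16)&(hsv[...,1]<70)&(X[...,2]<.06)&(X[...,2]>-.02)
    near=cv2.morphologyEx(near.astype(np.uint8),cv2.MORPH_CLOSE,np.ones((5,5)))
    cn=max(cv2.findContours(near,0,2)[0],key=cv2.contourArea)
    hull=cv2.convexHull(cn)[:,0]
    w=np.array([onplane(c,u+0.,v,.018) for u,v in hull])
    A=np.c_[2*w[:,:2],np.ones(len(w))];b=(w[:,:2]**2).sum(1)
    r=np.linalg.lstsq(A,b,rcond=None)[0]; print(nm,"pan centre",r[:2],"r",np.sqrt(r[2]+r[0]**2+r[1]**2))
    # base plate
    dark=(hsv[...,2]<110)&(hsv[...,1]<60)&(X[...,2]<.03)&(X[...,2]>0)&(X[...,1]>.02)&(X[...,1]<.35)&(X[...,0]>.4)
    dark=cv2.morphologyEx(dark.astype(np.uint8),cv2.MORPH_OPEN,np.ones((3,3)))
    cn=max(cv2.findContours(dark,0,2)[0],key=cv2.contourArea)[:,0]
    w=np.array([onplane(c,u,v,.012) for u,v in cn])
    print(nm,"base",rect(w), cv2.boxPoints(rect(w)).round(1).tolist())
    # post
    for z in np.arange(.1,.75,.1):
        m=(abs(X[...,2]-z)<.02)&(np.hypot(X[...,0]-.74,X[...,1]-.19)<.08)
        if m.sum()>5: print(" post",z,m.sum(),X[m].mean(0).round(3))
    # dial
    m=(X[...,2]>.46)&(X[...,2]<.66)&(np.hypot(X[...,0]-.55,X[...,1]-.13)<.13)
    print("dial",m.sum(),X[m].mean(0).round(3),X[m].min(0).round(3),X[m].max(0).round(3), rect(X[m]))
    # grip
    m=(hsv[...,2]<75)&(X[...,2]>.07)&(X[...,2]<.14)&(np.hypot(X[...,0]-.56,X[...,1]+.23)<.05)
    print("grip",m.sum(),X[m].mean(0).round(3))
    v,u=np.nonzero(m);print(u.min(),u.max(),v.min(),v.max())
E
```

```text
scene pan centre [ 0.55535504 -0.22839061] r 0.1144089363624476
scene base ((613.192138671875, 161.2821044921875), (153.50816345214844, 83.25788879394531), 11.994298934936523) [[529.5, 186.10000610351562], [546.7999877929688, 104.5999984741211], [696.9000244140625, 136.5], [679.5999755859375, 218.0]]
 post 0.1 66 [0.72  0.211 0.1  ]
 post 0.2 78 [0.72  0.211 0.2  ]
 post 0.30000000000000004 91 [0.72  0.211 0.301]
 post 0.4 103 [0.72 0.21 0.4 ]
 post 0.5 125 [0.72  0.211 0.501]
 post 0.6 140 [0.72  0.211 0.6  ]
 post 0.7000000000000001 315 [0.709 0.203 0.706]
dial 1590 [0.569 0.089 0.594] [0.511 0.054 0.463] [0.604 0.226 0.66 ] ((547.2097778320312, 138.7894287109375), (66.67288970947266, 162.79747009277344), 22.672945022583008)
grip 41 [ 0.562 -0.235  0.111]
293 297 278 287
top pan centre [ 0.55721176 -0.2273117 ] r 0.1138438984029506
top base ((526.2484741210938, 138.9358367919922), (126.8099365234375, 166.40704345703125), 23.16035270690918) [[435.20001220703125, 190.5], [500.70001220703125, 37.5], [617.2999877929688, 87.4000015258789], [551.7999877929688, 240.39999389648438]]
 post 0.1 18 [0.714 0.213 0.097]
 post 0.2 19 [0.713 0.213 0.2  ]
 post 0.30000000000000004 19 [0.713 0.212 0.302]
 post 0.4 21 [0.715 0.211 0.398]
 post 0.5 16 [0.716 0.21  0.502]
 post 0.6 16 [0.718 0.209 0.598]
 post 0.7000000000000001 106 [0.692 0.206 0.715]
dial 2342 [0.538 0.14  0.626] [0.485 0.059 0.495] [0.605 0.232 0.66 ] ((544.4228515625, 144.3462677001953), (68.3675537109375, 167.79624938964844), 23.045913696289062)
grip 35 [ 0.556 -0.225  0.115]
394 399 181 188
```

```bash
python3 - <<'E'
from h import *
s,t=load("scene0"),load("top0")
for nm,c in(("scene",s),("top",t)):
    X=cloud(c)
    m=(X[...,2]>.14)&(X[...,2]<.31)&(np.hypot(X[...,0]-.556,X[...,1]+.228)<.05)
    v,u=np.nonzero(m); o=np.argsort(v)
    for i in o: print(nm,u[i],v[i],X[v[i],u[i]].round(3))
    m=(X[...,2]>.36)&(X[...,2]<.47)&(np.hypot(X[...,0]-.544,X[...,1]-.145)<.06)
    v,u=np.nonzero(m)
    for a,b in zip(u,v): print(nm,"hook",a,b,X[b,a].round(3))
E
```

```text
scene 292 230 [ 0.556 -0.221  0.29 ]
scene 293 230 [ 0.557 -0.218  0.288]
scene 294 230 [ 0.56  -0.218  0.289]
scene 295 230 [ 0.562 -0.216  0.288]
scene 290 231 [ 0.553 -0.226  0.289]
scene 291 231 [ 0.556 -0.225  0.289]
scene 292 231 [ 0.558 -0.224  0.29 ]
scene 293 231 [ 0.56  -0.222  0.289]
scene 294 231 [ 0.561 -0.22   0.288]
scene 295 231 [ 0.563 -0.218  0.287]
scene 296 231 [ 0.563 -0.213  0.283]
scene 288 232 [ 0.552 -0.233  0.29 ]
scene 289 232 [ 0.555 -0.233  0.292]
scene 290 232 [ 0.557 -0.231  0.291]
scene 291 232 [ 0.557 -0.227  0.287]
scene 292 232 [ 0.561 -0.227  0.29 ]
scene 294 232 [ 0.559 -0.217  0.281]
scene 295 232 [ 0.562 -0.216  0.282]
scene 296 232 [ 0.563 -0.213  0.28 ]
scene 286 233 [ 0.549 -0.238  0.289]
scene 287 233 [ 0.553 -0.238  0.291]
scene 288 233 [ 0.554 -0.236  0.29 ]
scene 289 233 [ 0.555 -0.233  0.288]
scene 290 233 [ 0.558 -0.232  0.289]
scene 295 233 [ 0.561 -0.216  0.278]
scene 296 233 [ 0.564 -0.215  0.279]
scene 297 233 [ 0.564 -0.211  0.275]
scene 285 234 [ 0.548 -0.241  0.288]
scene 286 234 [ 0.551 -0.241  0.289]
scene 287 234 [ 0.555 -0.24
[... 11629 characters left out ...]
 181 [ 0.549 -0.245  0.274]
top 399 182 [ 0.56  -0.226  0.155]
top 400 182 [ 0.557 -0.225  0.178]
top 401 182 [ 0.556 -0.227  0.188]
top 403 182 [ 0.554 -0.23   0.205]
top 404 182 [ 0.554 -0.234  0.205]
top 405 182 [ 0.554 -0.236  0.21 ]
top 406 182 [ 0.553 -0.238  0.213]
top 407 182 [ 0.552 -0.24   0.223]
top 408 182 [ 0.552 -0.242  0.227]
top 409 182 [ 0.55  -0.242  0.243]
top 410 182 [ 0.549 -0.244  0.247]
top 398 183 [ 0.557 -0.224  0.147]
top 399 183 [ 0.557 -0.226  0.154]
top 400 183 [ 0.555 -0.228  0.165]
top 408 183 [ 0.549 -0.243  0.222]
top hook 281 180 [0.527 0.139 0.411]
top hook 282 180 [0.527 0.136 0.406]
top hook 281 181 [0.525 0.139 0.404]
top hook 282 181 [0.525 0.136 0.407]
```

```bash
python3 - <<'E'
from h import *
c=load("wrist0")
K=c["mtx"];d=c["depth"];v,u=np.mgrid[:400,:640]
p=np.stack([(u-K[0,2])/K[0,0]*d,-(v-K[1,2])/K[1,1]*d,-d],-1)
M=c["hand_eye"];T=p@M[:3,:3].T+M[:3,3]
m=(d>0)&(abs(T[...,0])<.02)&(abs(T[...,2])<.08)&(T[...,1]<.03)
q=T[m]*1000
for y in range(-140,20,6):
    k=abs(q[:,1]-y)<3
    if k.sum(): print(y,k.sum(),"zmax",q[k,2].max().round(1),"|x|<5 zmax",q[k&(abs(q[:,0])<5),2].max().round(1) if (k&(abs(q[:,0])<5)).any() else None)
E
```

```text
-122 756 zmax 21.1 |x|<5 zmax None
-116 1754 zmax 19.0 |x|<5 zmax 13.0
-110 2869 zmax 17.0 |x|<5 zmax 12.5
-104 1660 zmax 12.1 |x|<5 zmax 12.1
-98 69 zmax 10.3 |x|<5 zmax 8.8
```

```bash
cat >> h.py <<'E'
from scipy.spatial.transform import Slerp
def tgtR(yaw,lean):
    y,l=np.radians([yaw,lean]);xp=np.array([np.cos(y),np.sin(y),0]);yp=np.array([-np.sin(y),np.cos(y),0]);z=np.array([0,0,1.])
    return R.from_matrix(np.stack([-yp,np.sin(l)*xp-np.cos(l)*z,np.sin(l)*z+np.cos(l)*xp],1))
def plan(p0,R0,wps,g,maxd=.04,maxa=7):
    rows=[]
    for p1,R1 in wps:
        p1=np.array(p1)
        n=int(max(np.ceil(np.linalg.norm(p1-p0)/maxd),np.ceil(np.degrees((R0.inv()*R1).magnitude())/maxa),1))
        S=Slerp([0,1],R.concatenate([R0,R1]))
        for i in range(n):
            pa=p0+(p1-p0)*i/n;pb=p0+(p1-p0)*(i+1)/n;Ra=S(i/n);Rb=S((i+1)/n)
            rows.append(list(Ra.inv().apply(pb-pa).round(4))+list((Ra.inv()*Rb).as_rotvec().round(4))+[g])
        p0,R0=p1,R1
    for r in rows: print([float(x) for x in r],end=",\n")
def now():
    from cell import status
    s=status.state(); return s,s["position"],R.from_rotvec(s["ee_rot"])
E
python3 - <<'E'
from h import *
s,p,r=now(); T=tgtR(-20,30)
g=np.array([.5565,-.2285,.105]); yt=T.apply([0,1,0]);zt=T.apply([0,0,1])
tc=g-.003*zt; pre=tc-.12*yt
print(tc,pre)
plan(p,r,[(pre,T)],60,.045,7)
E
```

```text
[ 0.55405861 -0.22761141  0.1035    ] [ 0.49767705 -0.2070902   0.20742305]
[-0.0167, -0.0004, 0.0379, 0.046, 0.0568, -0.0153, 60.0],
[-0.0188, 0.001, 0.0369, 0.046, 0.0568, -0.0153, 60.0],
[-0.0209, 0.0024, 0.0357, 0.046, 0.0568, -0.0153, 60.0],
[-0.0229, 0.0037, 0.0343, 0.046, 0.0568, -0.0153, 60.0],
[-0.0249, 0.0049, 0.0328, 0.046, 0.0568, -0.0153, 60.0],
[-0.0268, 0.0059, 0.031, 0.046, 0.0568, -0.0153, 60.0],
[-0.0286, 0.0069, 0.0292, 0.046, 0.0568, -0.0153, 60.0],
[-0.0303, 0.0077, 0.0272, 0.046, 0.0568, -0.0153, 60.0],
[-0.0319, 0.0085, 0.025, 0.046, 0.0568, -0.0153, 60.0],
[-0.0334, 0.0091, 0.0228, 0.046, 0.0568, -0.0153, 60.0],
[-0.0348, 0.0095, 0.0204, 0.046, 0.0568, -0.0153, 60.0],
```

Call:
move_arm(
  targets=[
    [-0.017,0,0.038,0.046,0.057,-0.015,60],
    [-0.019,0.001,0.037,0.046,0.057,-0.015,60],
    [-0.021,0.002,0.036,0.046,0.057,-0.015,60],
    [-0.023,0.004,0.034,0.046,0.057,-0.015,60],
    [-0.025,0.005,0.033,0.046,0.057,-0.015,60],
    [-0.027,0.006,0.031,0.046,0.057,-0.015,60],
    [-0.029,0.007,0.029,0.046,0.057,-0.015,60],
    [-0.03,0.008,0.027,0.046,0.057,-0.015,60],
    [-0.032,0.008,0.025,0.046,0.057,-0.015,60],
    [-0.033,0.009,0.023,0.046,0.057,-0.015,60],
    [-0.035,0.009,0.02,0.046,0.057,-0.015,60],
    [0,0,0,0,0,0,60],
  ],
)

```text
clock: 1.65
position: [0.5092, -0.1993, 0.2089]
ee_rot: [-0.663, 1.0, -1.736]
ft_force: [-0.1, 0.1, 0.2]
width: 0.599
```

```bash
python3 - <<'E'
from h import *
from cell import read_camera
s,p,r=now(); T=tgtR(-20,30)
print(s["clock"],p,np.degrees((r.inv()*T).as_rotvec()),s["joint_pos"].round(2))
c=read_camera("wrist"); pickle.dump((c,{k:s[k] for k in("position","ee_rot")}),open("pics/w1.pkl","wb")); cv2.imwrite("pics/w1.png",c["frame"])
c=read_camera("scene"); cv2.imwrite("pics/s1.png",c["frame"])
g=np.array([.5565,-.2285,.105]); yt=T.apply([0,1,0]);zt=T.apply([0,0,1])
tc=g-.003*zt; pre=tc-.12*yt
plan(p,r,[(pre,T)],60)
E
```

```text
1.65 [ 0.50916659 -0.19930926  0.20890861] [-0.71335417 -1.62511601 -0.07016603] [-0.59  0.11  1.97  0.24  0.56  1.19]
[0.0115, -0.0029, -0.0074, -0.0125, -0.0284, -0.0012, 60.0],
```

View wrist.

View pics/w1.png

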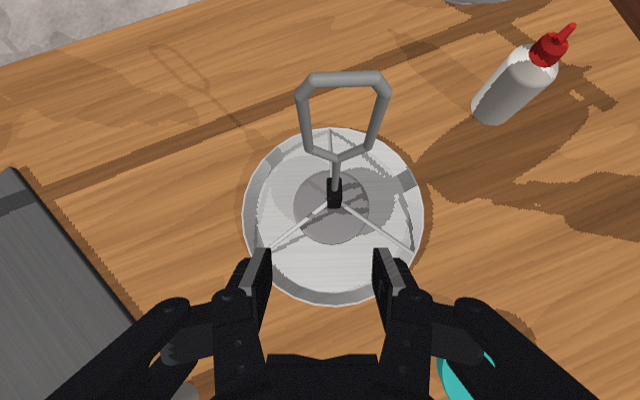

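View pics/s1.png

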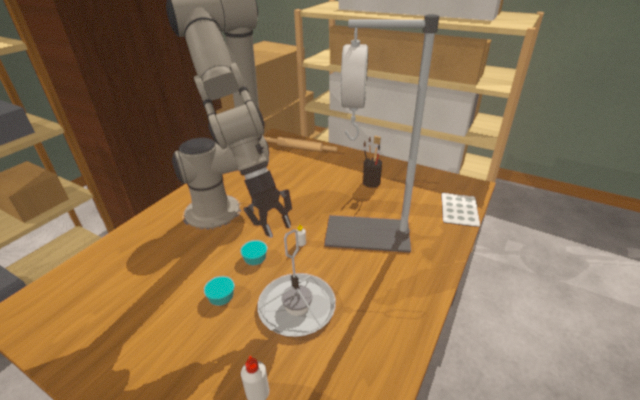

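The wrist view shows the loop at (343,115) squarely facing, the grip at (335,195) and the tub below it. I use it to refine yaw and grip position.

```bash
python3 - <<'E'
from h import *
c,s=pickle.load(open("pics/w1.pkl","rb"))
X=cloud(c,s);hsv=cv2.cvtColor(c["frame"],cv2.COLOR_BGR2HSV)
near=np.hypot(X[...,0]-.5565,X[...,1]+.2285)<.05
m=near&(X[...,2]>.21)&(X[...,2]<.30)
q=X[m]; top=X[near&(X[...,2]>.28)]
print("loop",len(q),q.mean(0),q.min(0),q.max(0))
for nm,k in(("all",q),("top",top)):
    d=cv2.fitLine(k[:,:2].astype(np.float32),cv2.DIST_HUBER,0,.01,.01).ravel(); print(nm,d,np.degrees(np.arctan2(d[1],d[0]))-90, k[:,2].max())
yp=np.array([np.sin(np.radians(20)),np.cos(np.radians(20))])
t=top[:,:2]@yp; print("mid of extremes",(t.max()+t.min())/2,"pan c proj",np.array([.5565,-.2285])@yp, np.ptp(t))
st=X[near&(X[...,2]>.15)&(X[...,2]<.19)]; print("stem",st.mean(0),len(st))
m=near&(hsv[...,2]<60)&(X[...,2]>.08)&(X[...,2]<.135);print("grip",X[m].mean(0),X[m].min(0),X[m].max(0),m.sum())
gp=X[m][:,:2]@yp; print("grip y",gp.min(),gp.max(),gp.mean())
# tub
m=near&(X[...,2]>.035)&(X[...,2]<.055);print("lid",X[m].mean(0))
s,p,r=now();T=tgtR(-20,30)
E
```

```text
loop 3270 [ 0.5545262  -0.22796916  0.26765452] [ 0.54643377 -0.24783966  0.21011305] [ 0.56413335 -0.20857898  0.29286265]
all [ 0.3442343   0.9388838   0.55393845 -0.22847655] -20.135063 0.2928626465378771
top [ 0.34599042  0.938238    0.555102   -0.22630218] -20.242271 0.2928626465378771
mid of extremes -0.024578062957668602 pan c proj -0.024385554088845438 0.04079818366835705
stem [ 0.55411437 -0.22759123  0.17144478] 119
grip [ 0.55106758 -0.22671582  0.11944186] [ 0.54411766 -0.23779982  0.08658777] [ 0.56636696 -0.21907209  0.13173204] 340
grip y -0.0316667476954782 -0.018151919306830792 -0.024566971155269686
lid [ 0.55446769 -0.22529221  0.04485431]
```

```bash
python3 - <<'E'
from h import *
s,p,r=now(); T=tgtR(-20,30)
g=np.array([.5565,-.2285,.105]); yt=T.apply([0,1,0]);zt=T.apply([0,0,1])
tc=g-.003*zt; pre=tc-.1*yt
plan(p,r,[(pre,T)],60); plan(pre,T,[(tc,T)],60,.015)
E
```

```text
[0.0091, 0.0174, -0.0078, -0.0122, -0.0297, 0.0005, 60.0],
[0.0, 0.0143, -0.0, 0.0, 0.0, 0.0, 60.0],
[-0.0, 0.0143, 0.0, 0.0, 0.0, 0.0, 60.0],
[0.0, 0.0143, -0.0, 0.0, 0.0, 0.0, 60.0],
[0.0, 0.0143, -0.0, 0.0, 0.0, 0.0, 60.0],
[0.0, 0.0143, -0.0, 0.0, 0.0, 0.0, 60.0],
[-0.0, 0.0143, 0.0, 0.0, 0.0, 0.0, 60.0],
[0.0, 0.0143, -0.0, 0.0, 0.0, 0.0, 60.0],
```

Call:
move_arm(
  targets=[
    [0.009,0.017,-0.008,-0.012,-0.03,0,60],
    [0,0,0,0,0,0,60],
    [0,0.014,0,0,0,0,60],
    [0,0.014,0,0,0,0,60],
    [0,0.014,0,0,0,0,60],
    [0,0,0,0,0,0,60],
  ],
)

```text
clock: 2.5
position: [0.5267, -0.2219, 0.1524]
ee_rot: [-0.693, 0.993, -1.723]
ft_force: [-0.2, 0.8, -0.0]
width: 0.603
```

```bash
python3 - <<'E'
from h import *
s,p,r=now(); T=tgtR(-20,30)
g=np.array([.5565,-.2285,.105]); yt=T.apply([0,1,0]);zt=T.apply([0,0,1])
tc=g-.003*zt
print(s["clock"]);plan(p,r,[(tc,T)],60,.015)
E
```

```text
2.5
[-0.001, 0.014, -0.0001, -0.0003, -0.0008, 0.0009, 60.0],
[-0.001, 0.014, -0.0001, -0.0003, -0.0008, 0.0009, 60.0],
[-0.001, 0.014, -0.0001, -0.0003, -0.0008, 0.0009, 60.0],
[-0.001, 0.014, -0.0001, -0.0003, -0.0008, 0.0009, 60.0],
```

Call:
move_arm(
  targets=[
    [-0.001,0.014,0,0,0,0.001,60],
    [-0.001,0.014,0,0,0,0.001,60],
    [-0.001,0.014,0,0,0,0.001,60],
    [-0.001,0.012,0,0,0,0.001,60],
    [0,0,0,0,0,0,60],
  ],
)

```text
clock: 3.12
position: [0.5556, -0.2276, 0.102]
ee_rot: [-0.691, 0.994, -1.719]
ft_force: [-0.1, 0.8, -0.0]
width: 0.6
```

```bash
python3 - <<'E'
from h import *
from cell import read_camera
s,p,r=now(); T=tgtR(-20,30)
g=np.array([.5565,-.2285,.105]); yt=T.apply([0,1,0]);zt=T.apply([0,0,1])
tc=g-.003*zt
print(s["clock"],s["ft_force"]);plan(p,r,[(tc,T)],60,.015)
c=read_camera("wrist"); pickle.dump((c,{k:s[k] for k in("position","ee_rot")}),open("pics/w2.pkl","wb")); cv2.imwrite("pics/w2.png",c["frame"])
E
```

```text
3.125 [-0.1166396   0.7908369  -0.03615943]
[0.0005, -0.002, -0.0005, -0.0006, -0.0029, -0.0008, 60.0],
```

View pics/w2.png

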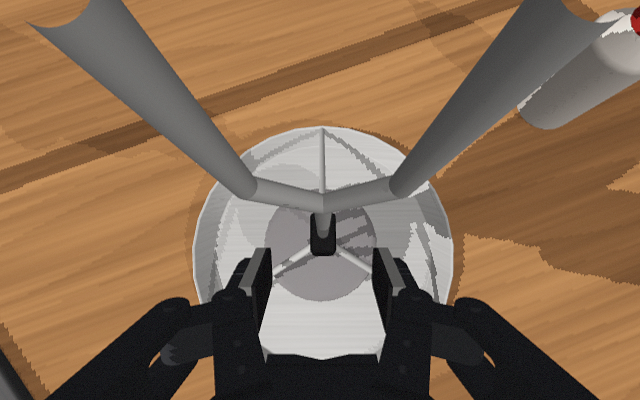

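Call:
move_arm(
  targets=[
    [0.001,-0.002,0,0,-0.003,-0.001,60],
    [0,0,0,0,0,0,0],
    [0,0,0,0,0,0,0],
    [0,0,0,0,0,0,0],
    [0,0,0,0,0,0,0],
    [0,0,0,0,0,0,0],
    [0,0,0,0,0,0,0],
    [0,0,0,0,0,0,0],
  ],
  grip_force=60,
)

```text
clock: 4.18
position: [0.5544, -0.2287, 0.1061]
ee_rot: [-0.693, 0.988, -1.72]
ft_force: [-0.7, -0.3, -0.7]
width: 0.004
```

```bash
python3 - <<'E'
from h import *
from cell import read_camera
s,p,r=now(); T=tgtR(-20,30)
print(s["clock"],p,s["ft_force"],s["moment"],s["width"],np.degrees((r.inv()*T).as_rotvec()))
c=read_camera("wrist"); pickle.dump((c,{k:s[k] for k in("position","ee_rot")}),open("pics/w3.pkl","wb")); cv2.imwrite("pics/w3.png",c["frame"])
E
```

```text
4.175 [ 0.55444487 -0.22868015  0.10607011] [-0.69704193 -0.31026485 -0.65873351] [ 0.05933763  0.19780611 -0.03196913] 0.004175860027659334 [-0.2211275   0.02807923  0.061809  ]
```

View pics/w3.png

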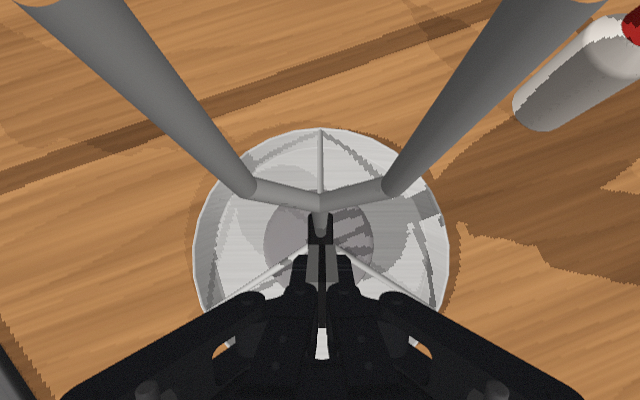

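Width 0.004 means the jaws shut without the block in between. I check where pads and block lie in tool coordinates.

```bash
python3 - <<'E'
from h import *
c,s=pickle.load(open("pics/w3.pkl","rb"))
K=c["mtx"];d=c["depth"];v,u=np.mgrid[:400,:640]
p=np.stack([(u-K[0,2])/K[0,0]*d,-(v-K[1,2])/K[1,1]*d,-d],-1)
M=c["hand_eye"];T=(p@M[:3,:3].T+M[:3,3])*1000
for y in range(205,360,6): print(y,[tuple(T[y,x].round(0).astype(int)) for x in (300,308,313,318,322,326,331,340)])
E
```

```text
205 [(np.int64(-6), np.int64(-88), np.int64(50)), (np.int64(-4), np.int64(-87), np.int64(50)), (np.int64(-2), np.int64(-87), np.int64(50)), (np.int64(-1), np.int64(-85), np.int64(49)), (np.int64(0), np.int64(-86), np.int64(50)), (np.int64(2), np.int64(-87), np.int64(50)), (np.int64(3), np.int64(-88), np.int64(51)), (np.int64(5), np.int64(-90), np.int64(51))]
211 [(np.int64(-17), np.int64(67), np.int64(-7)), (np.int64(-11), np.int64(66), np.int64(-7)), (np.int64(-2), np.int64(-84), np.int64(47)), (np.int64(-1), np.int64(-84), np.int64(47)), (np.int64(0), np.int64(-84), np.int64(47)), (np.int64(2), np.int64(-83), np.int64(47)), (np.int64(8), np.int64(67), np.int64(-7)), (np.int64(15), np.int64(66), np.int64(-6))]
217 [(np.int64(-17), np.int64(64), np.int64(-11)), (np.int64(-7), np.int64(-11), np.int64(18)), (np.int64(-3), np.int64(-68), np.int64(39)), (np.int64(-1), np.int64(-74), np.int64(41)), (np.int64(0), np.int64(-75), np.int64(42)), (np.int64(2), np.int64(-67), np.int64(39)), (np.int64(5), np.int64(-12), np.int64(18)), (np.int64(15), np.int64(64), np.int64(-11))]
223 [(np.int64(-
[... 7590 characters left out ...]
-106), np.int64(17)), (np.int64(-4), np.int64(-96), np.int64(7)), (np.int64(-3), np.int64(-81), np.int64(-7)), (np.int64(-3), np.int64(44), np.int64(-126)), (np.int64(1), np.int64(44), np.int64(-126)), (np.int64(4), np.int64(45), np.int64(-127)), (np.int64(4), np.int64(-81), np.int64(-7)), (np.int64(5), np.int64(-105), np.int64(16))]
355 [(np.int64(-5), np.int64(-108), np.int64(17)), (np.int64(-4), np.int64(-96), np.int64(5)), (np.int64(-3), np.int64(-84), np.int64(-7)), (np.int64(-3), np.int64(42), np.int64(-131)), (np.int64(1), np.int64(42), np.int64(-131)), (np.int64(4), np.int64(43), np.int64(-132)), (np.int64(4), np.int64(-82), np.int64(-9)), (np.int64(5), np.int64(-105), np.int64(14))]
```

```bash
python3 - <<'E'
import cv2
a=cv2.imread("pics/w3.png")[180:380,240:400]; cv2.imwrite("pics/w3z.png",cv2.resize(a,None,fx=3,fy=3,interpolation=cv2.INTER_NEAREST))
E
```

```text
(no output)
```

View pics/w3z.png

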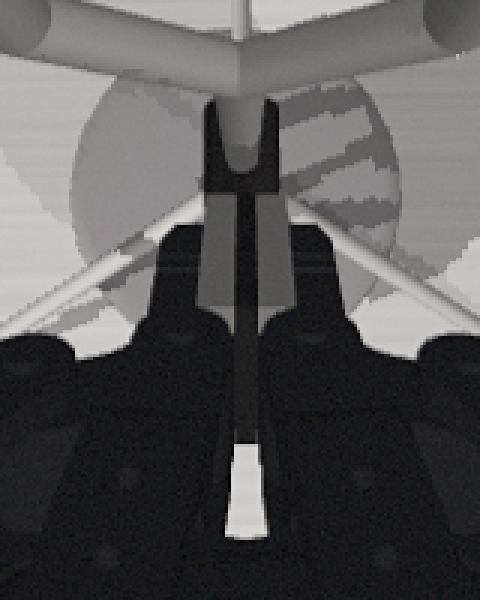

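```bash
python3 - <<'E'
from h import *
c=load("wrist0")
K=c["mtx"];d=c["depth"];v,u=np.mgrid[:400,:640]
p=np.stack([(u-K[0,2])/K[0,0]*d,-(v-K[1,2])/K[1,1]*d,-d],-1)
M=c["hand_eye"];T=(p@M[:3,:3].T+M[:3,3])*1000
m=(d>0)&(abs(T[...,2])<30)&(abs(T[...,0])<70)&(T[...,1]<40)
q=T[m]; k=np.argsort(-q[:,1])[:8]; print("wrist0 most forward",q[k].round())
X=cloud(load("scene0"))
m=(np.hypot(X[...,0]-.15,X[...,1]+.5)<.12)&(X[...,2]>.05)
q=X[m];k=np.argsort(q[:,2])[:10];print("scene0 lowest",q[k].round(3), m.sum())
from cell import read_camera,status
s=status.state();c=read_camera("scene");pickle.dump(c,open("pics/scene3.pkl","wb"));cv2.imwrite("pics/s3.png",cv2.resize(c["frame"][180:340,200:360],None,fx=4,fy=4,interpolation=0))
E
```

```text
wrist0 most forward [[-43. -41.  -5.]
 [ 43. -41.  -4.]
 [ 43. -41.   7.]
 [ 43. -41.   7.]
 [-43. -41.   2.]
 [-43. -41.   1.]
 [ 43. -41.   2.]
 [ 43. -41.   2.]]
scene0 lowest [[ 0.132 -0.461  0.242]
 [ 0.139 -0.46   0.244]
 [ 0.133 -0.464  0.245]
 [ 0.17  -0.547  0.245]
 [ 0.131 -0.462  0.246]
 [ 0.129 -0.463  0.246]
 [ 0.144 -0.459  0.246]
 [ 0.172 -0.543  0.247]
 [ 0.147 -0.458  0.247]
 [ 0.169 -0.549  0.247]] 7728
```

View pics/s3.png

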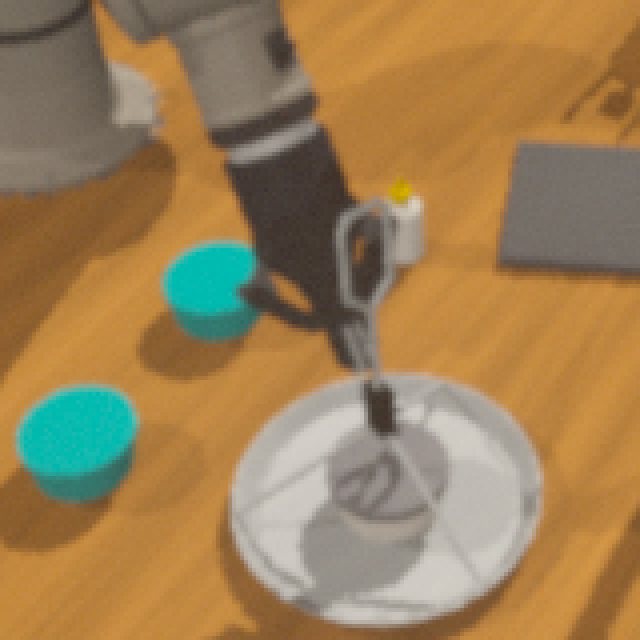

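Both cameras agree that the real fingertips stand about 34 mm behind the reported TCP when shut and 41 mm behind when open. They are not 11 mm ahead of it. The jaws therefore closed 48 mm short, on nothing, and the pan is untouched. I'll use the measured grasp point, y ≈ −50 mm, from here on.

```bash
python3 - <<'E'
from h import *
s,p,r=now(); T=tgtR(-20,30)
g=np.array([.5565,-.2285,.105])
tc=g+T.apply([0,.048,-.002])
print(s["clock"],tc);plan(p,r,[(tc,T)],60,.013)
E
```

```text
4.275 [ 0.57742503 -0.23611609  0.06243078]
[-0.0002, 0.0125, -0.0003, -0.001, 0.0001, 0.0003, 60.0],
[-0.0002, 0.0125, -0.0003, -0.001, 0.0001, 0.0003, 60.0],
[-0.0002, 0.0125, -0.0002, -0.001, 0.0001, 0.0003, 60.0],
[-0.0002, 0.0125, -0.0002, -0.001, 0.0001, 0.0003, 60.0],
```

Call:
move_arm(
  targets=[
    [0,0,0,0,0,0,60],
    [0,0,0,0,0,0,60],
    [0,0,0,0,0,0,60],
    [0,0,0,0,0,0,60],
    [0,0,0,0,0,0,60],
    [0,0.012,0,-0.001,0,0,60],
    [0,0.012,0,-0.001,0,0,60],
    [0,0.012,0,-0.001,0,0,60],
    [0,0.01,0,-0.001,0,0,60],
    [0,0,0,0,0,0,60],
  ],
)

```text
clock: 5.52
position: [0.5795, -0.2398, 0.0692]
ee_rot: [-0.7, 1.004, -1.708]
ft_force: [-0.1, -0.1, -0.4]
width: 0.6
```

```bash
python3 - <<'E'
from h import *
from cell import read_camera
s,p,r=now(); T=tgtR(-20,30)
g=np.array([.5565,-.2285,.105])
tc=g+T.apply([0,.048,-.002])
print(s["clock"],s["ft_force"],s["width"]);plan(p,r,[(tc,T)],60,.013)
c=read_camera("wrist"); cv2.imwrite("pics/w4.png",c["frame"])
E
```

```text
5.525 [-0.10755465 -0.08751657 -0.4283182 ] 0.5996883859346475
[-0.0027, 0.0044, -0.0061, 0.0128, 0.0004, -0.0051, 60.0],
```

View pics/w4.png

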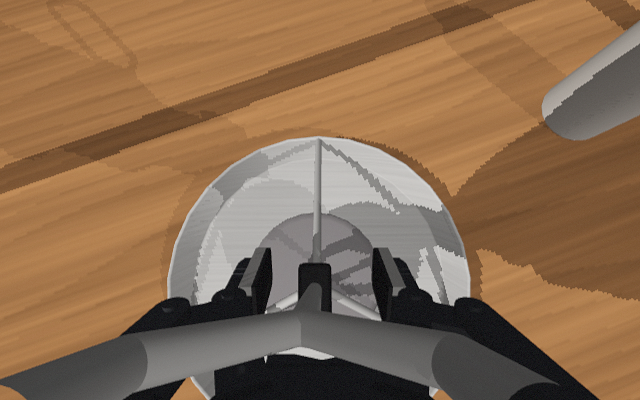

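The grip block now lies between the pads at (314,285). I make a small centring correction and then close.

Call:
move_arm(
  targets=[
    [-0.003,0.004,-0.006,0.013,0,-0.005,60],
    [0,0,0,0,0,0,60],
  ],
)

```text
clock: 5.82
position: [0.5792, -0.2382, 0.0705]
ee_rot: [-0.698, 1.003, -1.708]
ft_force: [-0.6, -0.0, -0.4]
width: 0.596
```

```bash
python3 - <<'E'
from h import *
s,p,r=now(); T=tgtR(-20,30)
g=np.array([.5565,-.2285,.105])
tc=g+T.apply([0,.048,-.002])
print(s["clock"],s["ft_force"],s["width"]);plan(p,r,[(tc,T)],60,.013)
E
```

```text
5.825 [-0.57111021 -0.00504984 -0.35251958] 0.5956446987703348
[-0.0013, 0.0059, -0.006, 0.0112, 0.0004, -0.0068, 60.0],
```

```bash
python3 - <<'E'
from h import *
s,p,r=now(); print(s["joint_pos"].round(3), p.round(4), np.degrees((r.inv()*tgtR(-20,30)).as_rotvec()))
E
```

```text
[-0.577  0.462  1.922  0.435  0.283  0.951] [ 0.5792 -0.2382  0.0705] [ 0.64162448  0.02236903 -0.38685485]
```

Joint 5 is at its 0.28 limit at a 30° lean, so I use 25°, which is within the allowed range.

```bash
python3 - <<'E'
from h import *
s,p,r=now(); T=tgtR(-20,25)
g=np.array([.5565,-.2285,.105])
tc=g+T.apply([0,.048,-.003])
print(s["clock"],tc);plan(p,r,[(tc,T)],60,.008,2)
E
```

```text
5.825 [ 0.57300735 -0.23450818  0.06022937]
[-0.0004, 0.0018, -0.0037, -0.0254, 0.0002, -0.0022, 60.0],
[-0.0005, 0.0019, -0.0037, -0.0254, 0.0002, -0.0022, 60.0],
[-0.0005, 0.002, -0.0036, -0.0254, 0.0002, -0.0022, 60.0],
```

Call:
move_arm(
  targets=[
    [0,0.002,-0.004,-0.028,0,-0.002,60],
    [0,0.002,-0.004,-0.028,0,-0.002,60],
    [0,0.002,-0.004,-0.025,0,-0.002,60],
    [0,0,0,0,0,0,60],
  ],
)

```text
clock: 6.32
position: [0.5715, -0.2354, 0.0609]
ee_rot: [-0.755, 1.076, -1.68]
ft_force: [0.5, 0.9, -0.2]
width: 0.598
```

```bash
python3 - <<'E'
from h import *
s,p,r=now(); T=tgtR(-20,25)
g=np.array([.5565,-.2285,.105])
tc=g+T.apply([0,.048,-.003])
print(s["clock"],s["ft_force"],s["width"],s["joint_pos"].round(3));plan(p,r,[(tc,T)],60,.02)
E
```

```text
6.325 [ 0.4774899   0.87105977 -0.15109898] 0.59826988068383 [-0.565  0.479  1.876  0.246  0.375  1.144]
[-0.0014, 0.001, 0.0007, 0.0051, 0.0009, 0.0001, 60.0],
```

Position and lean are good. I'm closing now.

Call:
move_arm(
  targets=[
    [-0.001,0.001,0.001,0.004,0.001,0,60],
    [0,0,0,0,0,0,10],
    [0,0,0,0,0,0,10],
    [0,0,0,0,0,0,10],
    [0,0,0,0,0,0,0],
    [0,0,0,0,0,0,0],
    [0,0,0,0,0,0,0],
  ],
  grip_force=60,
)

```text
clock: 7.2
position: [0.5735, -0.2349, 0.0611]
ee_rot: [-0.75, 1.071, -1.684]
ft_force: [1.0, -0.2, -0.1]
width: 0.153
```

```bash
python3 - <<'E'
from h import *
from cell import read_camera
s,p,r=now(); T=tgtR(-20,25)
g=np.array([.5565,-.2285,.105])
tc=g+T.apply([0,.048,-.003])
print(s["clock"],p,s["ft_force"],s["width"]);plan(p,r,[(tc,T)],60,.02)
c=read_camera("wrist"); pickle.dump((c,{k:s[k] for k in("position","ee_rot")}),open("pics/w5.pkl","wb")); cv2.imwrite("pics/w5.png",c["frame"])
E
```

```text
7.2 [ 0.57349294 -0.23491441  0.06107166] [ 0.97458151 -0.18723286 -0.07607632] 0.15283820119107908
[-0.0002, 0.0005, -0.0009, -0.0014, -0.0002, 0.0001, 60.0],
```

View pics/w5.png

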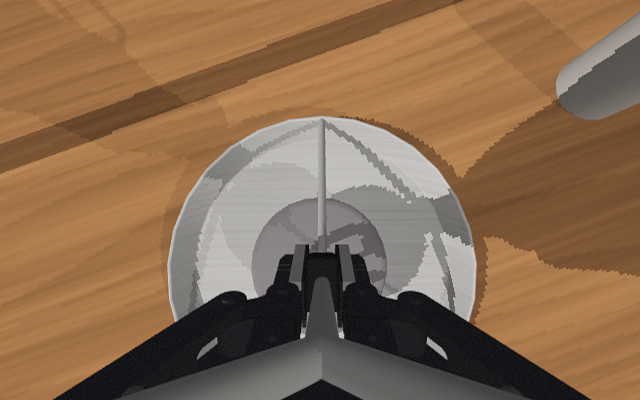

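The grip holds: width 0.153 is about 13 mm, matching the 14 mm block. I lift straight up, gently at first.

Call:
move_arm(
  targets=[
    [0,-0.003,0.001,0,0,0,0],
    [0,-0.005,0.002,0,0,0,0],
    [0,-0.007,0.003,0,0,0,0],
    [0,-0.009,0.004,0,0,0,0],
    [0,-0.009,0.004,0,0,0,0],
    [0,-0.009,0.004,0,0,0,0],
    [0,-0.006,0.003,0,0,0,0],
    [0,-0.003,0.001,0,0,0,0],
    [0,0,0,0,0,0,0],
    [0,0,0,0,0,0,0],
  ],
)

```text
clock: 8.5
position: [0.5697, -0.2331, 0.1185]
ee_rot: [-0.753, 1.077, -1.68]
ft_force: [0.2, -0.7, -4.2]
width: 0.152
```

```bash
python3 - <<'E'
from h import *
from cell import read_camera
s,p,r=now(); T=tgtR(-20,25)
print(s["clock"],p,s["ft_force"],s["moment"],s["width"],np.degrees((r.inv()*T).as_rotvec()),s["joint_pos"].round(3))
c=read_camera("scene"); pickle.dump(c,open("pics/scene6.pkl","wb")); cv2.imwrite("pics/s6.png",c["frame"])
X=cloud(c); 
m=(X[...,2]>.24)&(X[...,2]<.40)&(np.hypot(X[...,0]-.5565,X[...,1]+.2285)<.03)
q=X[m];print(len(q),q[:,2].max(), q[q[:,2]>.325].mean(0) if (q[:,2]>.325).any() else None)
E
```

```text
8.5 [ 0.56968843 -0.23314031  0.11851218] [ 0.17066619 -0.7487431  -4.21702188] [0.15870377 0.48716188 0.02331446] 0.1521944574785738 [ 0.26569766 -0.0194382  -0.05805013] [-0.563  0.384  1.826  0.183  0.517  1.216]
255 0.3494834777913951 [ 0.55335316 -0.22924715  0.3400127 ]
```

View pics/s6.png

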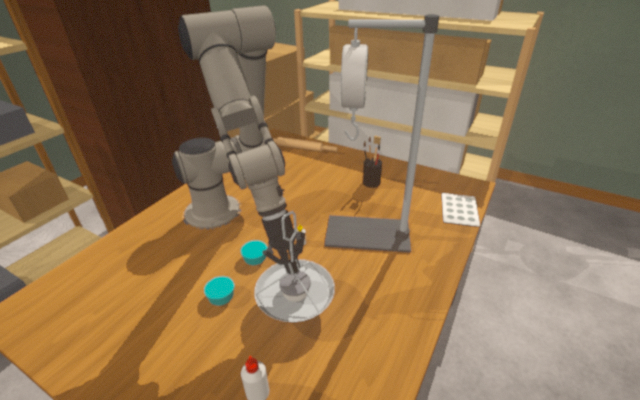

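Force reads 4.2 N, about 0.43 kg, so the dip should be about 47 mm. The picture shows the pan level with the tub in it. Next is the rest of the lift and the swing to a point 60 mm before the hook.

```bash
python3 - <<'E'
from h import *
s,p,r=now(); T1=tgtR(-20,25);T2=tgtR(23,25)
seat=np.array([.546,.1453]); xh=np.array([np.cos(np.radians(23)),np.sin(np.radians(23))])
gA=np.r_[seat-.06*xh,.237]
A=gA+T2.apply([0,.048,-.003]); print(A)
up=p.copy();up[2]=A[2]
plan(p,r,[(up,T1)],0,.012)
print()
plan(up,T1,[(A,T2)],0,.02)
E
```

```text
[0.50693999 0.12872001 0.19222937]
[-0.0, -0.0096, 0.0044, 0.0007, -0.0001, -0.0001, 0.0],
[-0.0, -0.0096, 0.0044, 0.0007, -0.0001, -0.0001, 0.0],
[-0.0, -0.0096, 0.0044, 0.0007, -0.0001, -0.0001, 0.0],
[-0.0, -0.0096, 0.0044, 0.0007, -0.0001, -0.0001, 0.0],
[-0.0, -0.0096, 0.0044, 0.0007, -0.0001, -0.0001, 0.0],
[-0.0, -0.0096, 0.0044, 0.0007, -0.0001, -0.0001, 0.0],
[-0.0, -0.0096, 0.0044, 0.0007, -0.0001, -0.0001, 0.0],

[-0.0168, -0.0041, -0.0087, -0.0, -0.0358, 0.0167, 0.0],
[-0.0171, -0.0038, -0.0081, 0.0, -0.0358, 0.0167, 0.0],
[-0.0175, -0.0035, -0.0075, -0.0, -0.0358, 0.0167, 0.0],
[-0.0178, -0.0032, -0.0069, 0.0, -0.0358, 0.0167, 0.0],
[-0.0181, -0.0029, -0.0062, -0.0, -0.0358, 0.0167, 0.0],
[-0.0183, -0.0026, -0.0056, 0.0, -0.0358, 0.0167, 0.0],
[-0.0186, -0.0023, -0.0049, 0.0, -0.0358, 0.0167, 0.0],
[-0.0188, -0.002, -0.0042, 0.0, -0.0358, 0.0167, 0.0],
[-0.0189, -0.0017, -0.0036, 0.0, -0.0358, 0.0167, 0.0],
[-0.0191, -0.0013, -0.0029, -0.0, -0.0358, 0.0167, 0.0],
[-0.0192, -0.001, -0.0022, 0.0, -0.0358, 0.0167, 0.0],
[-0.0193, -0.0007, -0.0015, 0.0, -0.0358, 0.0167, 0.0],
[-0.0193, -0.0004, -0.0008, -0.0, -0.0358, 0.0167, 0.0],
[-0.0193, -0.0001, -0.0001, 0.0, -0.0358, 0.0167, 0.0],
[-0.0193, 0.0003, 0.0006, 0.0, -0.0358, 0.0167, 0.0],
[-0.0193, 0.0006, 0.0013, -0.0, -0.0358, 0.0167, 0.0],
[-0.0192, 0.0009, 0.0019, 0.0, -0.0358, 0.0167, 0.0],
[-0.0191, 0.0012, 0.0026, 0.0, -0.0358, 0.0167, 0.0],
[-0.019, 0.0015, 0.0033, 0.0, -0.0358, 0.0167, 0.0],
```

Call:
move_arm(
  targets=[
    [0,-0.005,0.002,0,0,0,0],
    [0,-0.009,0.004,0.001,0,0,0],
    [0,-0.01,0.005,0.001,0,0,0],
    [0,-0.01,0.005,0.001,0,0,0],
    [0,-0.01,0.005,0.001,0,0,0],
    [0,-0.01,0.005,0.001,0,0,0],
    [0,-0.008,0.004,0,0,0,0],
    [-0.004,-0.005,0,0,-0.01,0.005,0],
    [-0.009,-0.002,-0.004,0,-0.02,0.009,0],
    [-0.014,-0.003,-0.007,0,-0.03,0.014,0],
    [-0.017,-0.004,-0.008,0,-0.036,0.017,0],
    [-0.018,-0.003,-0.007,0,-0.036,0.017,0],
    [-0.018,-0.003,-0.006,0,-0.036,0.017,0],
    [-0.018,-0.003,-0.006,0,-0.036,0.017,0],
    [-0.018,-0.002,-0.005,0,-0.036,0.017,0],
    [-0.018,-0.002,-0.004,0,-0.036,0.017,0],
    [-0.014,-0.001,-0.003,0,-0.03,0.014,0],
    [-0.009,0,-0.002,0,-0.02,0.009,0],
    [-0.004,0,-0.001,0,-0.01,0.005,0],
    [0,0,0,0,0,0,0],
  ],
)

```text
clock: 11.05
position: [0.5361, -0.0505, 0.1952]
ee_rot: [-0.896, 0.856, -1.339]
ft_force: [-0.4, 0.3, -3.1]
width: 0.15
```

```bash
cat > tr.py <<'E'
from h import *
T2=tgtR(23,25)
seat=np.array([.546,.1453]); xh=np.array([np.cos(np.radians(23)),np.sin(np.radians(23))])
def tgt(dx,under,dy=0):  # loop bar at dx before seat, underside height
    yh=np.array([-xh[1],xh[0]])
    g=np.r_[seat+dx*xh+dy*yh,under-.18]; return g+T2.apply([0,.048,-.003])
E
python3 - <<'E'
from tr import *
from cell import read_camera
s,p,r=now()
print(s["clock"],p,s["ft_force"],s["moment"],s["width"],s["joint_pos"].round(3))
plan(p,r,[(tgt(-.06,.417),T2)],0,.02)
c=read_camera("scene"); cv2.imwrite("pics/s7.png",c["frame"])
E
```

```text
11.05 [ 0.53611731 -0.05052443  0.19520725] [-0.37414249  0.30411205 -3.08124766] [-0.10121065  0.5022698  -0.04038826] 0.1502044745890986 [-0.343  0.149  1.909  0.26   0.694  1.011]
[-0.018, -0.0005, -0.002, -0.0001, -0.0319, 0.0146, 0.0],
[-0.0181, -0.0003, -0.0014, -0.0001, -0.0319, 0.0146, 0.0],
[-0.0181, -0.0, -0.0008, -0.0001, -0.0319, 0.0146, 0.0],
[-0.0182, 0.0003, -0.0002, -0.0001, -0.0319, 0.0146, 0.0],
[-0.0182, 0.0005, 0.0003, -0.0001, -0.0319, 0.0146, 0.0],
[-0.0181, 0.0008, 0.0009, -0.0001, -0.0319, 0.0146, 0.0],
[-0.0181, 0.0011, 0.0015, -0.0001, -0.0319, 0.0146, 0.0],
[-0.018, 0.0013, 0.0021, -0.0001, -0.0319, 0.0146, 0.0],
[-0.0179, 0.0016, 0.0027, -0.0001, -0.0319, 0.0146, 0.0],
[-0.0178, 0.0018, 0.0032, -0.0001, -0.0319, 0.0146, 0.0],
```

View pics/s7.png

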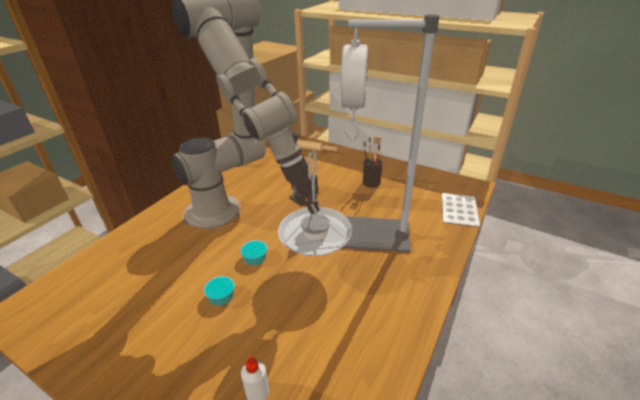

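Call:
move_arm(
  targets=[
    [-0.007,0,-0.001,0,-0.012,0.005,0],
    [-0.013,0,-0.001,0,-0.024,0.011,0],
    [-0.018,0,-0.001,0,-0.032,0.015,0],
    [-0.018,0,0,0,-0.032,0.015,0],
    [-0.018,0.001,0,0,-0.032,0.015,0],
    [-0.018,0.001,0.001,0,-0.032,0.015,0],
    [-0.018,0.001,0.002,0,-0.032,0.015,0],
    [-0.018,0.001,0.002,0,-0.032,0.015,0],
    [-0.018,0.001,0.003,0,-0.032,0.015,0],
    [-0.013,0.001,0.002,0,-0.024,0.011,0],
    [-0.007,0.001,0.002,0,-0.012,0.005,0],
    [0,0,0,0,0,0,0],
  ],
)

```text
clock: 12.6
position: [0.5109, 0.127, 0.1929]
ee_rot: [-0.995, 0.66, -1.036]
ft_force: [-0.6, -0.3, -4.4]
width: 0.158
```

```bash
python3 - <<'E'
from tr import *
s,p,r=now()
print(s["clock"],p,s["ft_force"],s["moment"],s["width"],s["joint_pos"].round(3))
plan(p,r,[(tgt(-.06,.417),T2)],0,.02)
E
```

```text
12.6 [0.51085272 0.12700419 0.19291781] [-0.60599795 -0.26046078 -4.44403958] [-0.20233414  0.43953842  0.01057576] 0.15760678692762786 [-0.017  0.13   1.94   0.276  0.687  0.974]
[-0.0031, -0.0006, -0.003, -0.0013, -0.0014, -0.0008, 0.0],
```

Close to the staging pose. I make the small correction, then compare loop and hook in the cameras before entering.

Call:
move_arm(
  targets=[
    [-0.003,-0.001,-0.003,-0.001,-0.001,-0.001,0],
    [0,0,0,0,0,0,0],
    [0,0,0,0,0,0,0],
  ],
)

```text
clock: 12.98
position: [0.5067, 0.1278, 0.1925]
ee_rot: [-0.996, 0.66, -1.037]
ft_force: [0.1, 0.1, -4.8]
width: 0.156
```

```bash
python3 - <<'E'
from tr import *
from cell import read_camera
s,p,r=now()
print(s["clock"],p,s["ft_force"],np.degrees((r.inv()*T2).as_rotvec()));A=tgt(-.06,.417);print("err in hook frame",(p-A)[:2]@np.c_[xh,[-xh[1],xh[0]]],p[2]-A[2])
yh=np.array([-xh[1],xh[0]])
c=read_camera("scene");pickle.dump(c,open("pics/scene8.pkl","wb"))
cv2.imwrite("pics/s8.png",cv2.resize(c["frame"][60:260,270:430],None,fx=3,fy=3,interpolation=2))
X=cloud(c); rel=(X[...,:2]-seat); a=rel@xh; b=rel@yh
m=(X[...,2]>.34)&(X[...,2]<.45)&(abs(b)<.04)&(a>-.085)&(a<-.04)
v,u=np.nonzero(m); print("loop px",u.min(),u.max(),v.min(),v.max(),"a",np.median(a[m]),"b range",b[m].min(),b[m].max(),"zmax",X[m][:,2].max())
tp=m&(X[...,2]>.41); print("topbar a",a[tp].mean(),"b",b[tp].mean(),b[tp].min(),b[tp].max(),"z",X[tp][:,2].mean())
m=(X[...,2]>.37)&(X[...,2]<.46)&(abs(b)<.04)&(a>-.035)&(a<.035)
print("hook a",a[m].min(),a[m].max(),"b",b[m].mean(),"z",X[m][:,2].min())
tip=m&(a<-.01);print("tip top",X[tip][:,2].max(),a[tip].min())
w=read_camera("wrist"); cv2.imwrite("pics/w8.png",w["frame"])
t=read_camera("top"); cv2.imwrite("pics/t8.png",cv2.resize(t["frame"][100:260,200:400],None,fx=4,fy=4,interpolation=2))
E
```

```text
12.975 [0.50671414 0.12779676 0.19251411] [ 0.05722509  0.05684624 -4.75438702] [-0.01243843 -0.08011605  0.06401269]
err in hook frame [-0.00056864 -0.00076161] 0.00028473841121784416
loop px 325 334 125 152 a -0.06149136522688291 b range -0.025071362849347443 0.019287234620682707 zmax 0.42360077335748497
topbar a -0.06207053978840041 b -0.006851062065368296 -0.022377114339532135 0.013671576397479644 z 0.4176910433159711
hook a -0.025111209407841957 0.014902853150684058 b -0.0013017341178938242 z 0.37838716608751444
tip top 0.4089040113542056 -0.025111209407841957
```

View pics/s8.png

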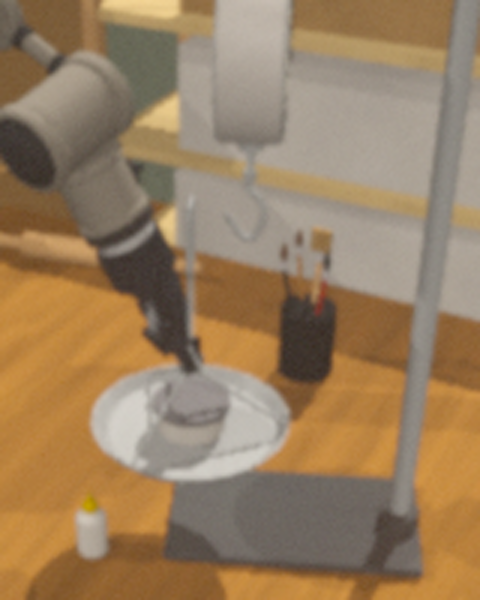

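View pics/t8.png

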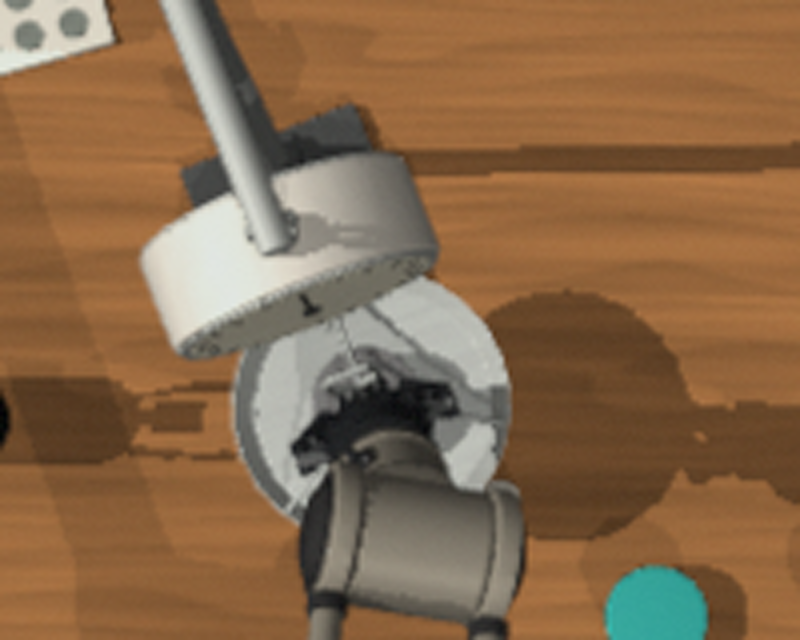

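View pics/w8.png

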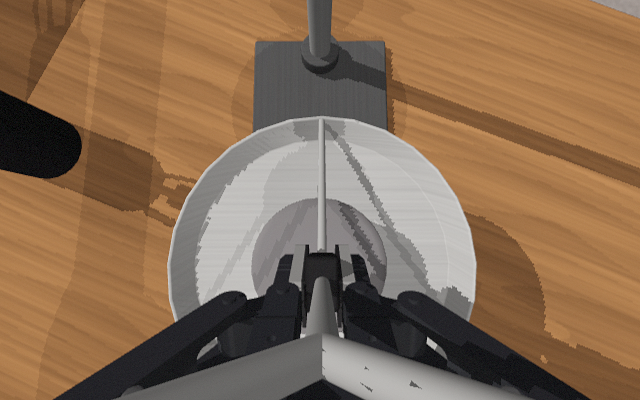

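The loop top measures 0.4236 (expected 0.423), the hook tip is at about 0.410, and the lateral offset is about 2 mm. I enter over the tip along +x.

```bash
python3 - <<'E'
from tr import *
s,p,r=now()
plan(p,r,[(tgt(0.0,.4175,.001),T2)],0,.0075)
E
```

```text
[-0.0002, 0.0028, 0.0061, -0.0, -0.0002, 0.0001, 0.0],
[-0.0002, 0.0028, 0.0061, -0.0, -0.0002, 0.0001, 0.0],
[-0.0002, 0.0028, 0.0061, -0.0, -0.0002, 0.0001, 0.0],
[-0.0002, 0.0028, 0.0061, -0.0, -0.0002, 0.0001, 0.0],
[-0.0002, 0.0028, 0.0061, -0.0, -0.0002, 0.0001, 0.0],
[-0.0002, 0.0028, 0.0061, -0.0, -0.0002, 0.0001, 0.0],
[-0.0002, 0.0028, 0.0061, -0.0, -0.0002, 0.0001, 0.0],
[-0.0002, 0.0028, 0.0061, -0.0, -0.0002, 0.0001, 0.0],
[-0.0002, 0.0028, 0.0061, -0.0, -0.0002, 0.0001, 0.0],
```

Call:
move_arm(
  targets=[
    [0,0.001,0.003,0,0,0,0],
    [0,0.003,0.006,0,0,0,0],
    [0,0.002,0.005,0,0,0,0],
    [0,0,0,0,0,0,0],
    [0,0,0,0,0,0,0],
  ],
)

```text
clock: 13.75
position: [0.5222, 0.1342, 0.1929]
ee_rot: [-0.996, 0.66, -1.037]
ft_force: [-0.6, -0.3, -4.6]
width: 0.155
```

```bash
python3 - <<'E'
from tr import *
s,p,r=now()
print(s["clock"],s["ft_force"]);plan(p,r,[(tgt(0.0,.4175,.001),T2)],0,.0075)
A=tgt(0,.417);print("rel",(p-A)[:2]@np.c_[xh,[-xh[1],xh[0]]],p[2]-A[2])
E
```

```text
13.75 [-0.61256087 -0.34456622 -4.55231658]
[-0.0003, 0.0031, 0.0066, -0.0, -0.0002, 0.0002, 0.0],
[-0.0003, 0.0031, 0.0066, -0.0, -0.0002, 0.0002, 0.0],
[-0.0003, 0.0031, 0.0066, -0.0, -0.0002, 0.0002, 0.0],
[-0.0003, 0.0031, 0.0066, -0.0, -0.0002, 0.0002, 0.0],
[-0.0003, 0.0031, 0.0066, -0.0, -0.0002, 0.0002, 0.0],
[-0.0003, 0.0031, 0.0066, -0.0, -0.0002, 0.0002, 0.0],
rel [-0.04384782 -0.00088488] 0.0006735165194811377
```

Call:
move_arm(
  targets=[
    [0,0.001,0.003,0,0,0,0],
    [0,0.003,0.006,0,0,0,0],
    [0,0.003,0.006,0,0,0,0],
    [0,0.003,0.006,0,0,0,0],
    [0,0.003,0.006,0,0,0,0],
    [0,0.002,0.005,0,0,0,0],
    [0,0.001,0.002,0,0,0,0],
    [0,0,0,0,0,0,0],
  ],
)

```text
clock: 14.75
position: [0.5593, 0.15, 0.1925]
ee_rot: [-0.997, 0.661, -1.037]
ft_force: [-0.0, -0.4, -4.4]
width: 0.151
```

```bash
cat > look.py <<'E'
from tr import *
import sys
from cell import read_camera
n=sys.argv[1]
s,p,r=now()
print(s["clock"],p,s["ft_force"],s["width"],np.degrees((r.inv()*T2).as_rotvec()).round(2))
A=tgt(0,.417);yh=np.array([-xh[1],xh[0]]);print("rel",(p-A)[:2]@np.c_[xh,yh],p[2]-A[2])
c=read_camera("scene");pickle.dump(c,open(f"pics/scene{n}.pkl","wb"))
cv2.imwrite(f"pics/s{n}.png",cv2.resize(c["frame"][90:210,300:400],None,fx=5,fy=5,interpolation=2))
X=cloud(c); rel=(X[...,:2]-seat); a=rel@xh; b=rel@yh
m=(X[...,2]>.30)&(X[...,2]<.455)&(abs(b)<.04)&(abs(a)<.045)
v,u=np.nonzero(m)
lo=m&(abs(b)>.010)&(X[...,2]>.36);print("loop sides a",np.median(a[lo]) if lo.any() else None,"b",b[lo].min(),b[lo].max(),"z max",X[lo][:,2].max())
E
python3 look.py 9
```

```text
14.75 [0.5593133  0.14996202 0.19247097] [-0.01182589 -0.40806561 -4.41728576] 0.15136804619102945 [ 0.01 -0.09  0.05]
rel [-0.0034902 -0.0009105] 0.00024160266962988675
loop sides a -0.029262753654502673 b -0.034064758298234236 0.01865481622351075 z max 0.4219420634923638
```

View pics/s9.png

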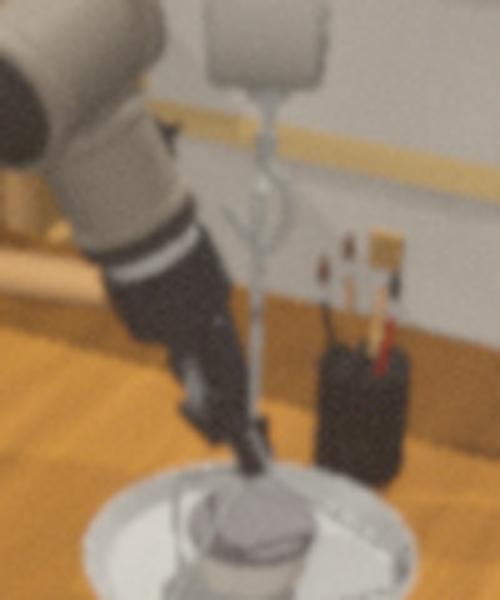

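The loop is past the tip and inside the hook; the stem line at (260,230) lies between the tip (228,205) and the back (290,210). I move 3.5 mm further in, then average the force for the loaded weight before lowering.

Call:
move_arm(
  targets=[
    [-0.001,0.001,0.003,0,0,0,0],
    [0,0,0,0,0,0,0],
    [0,0,0,0,0,0,0],
    [0,0,0,0,0,0,0],
  ],
)

```text
clock: 15.3
position: [0.5616, 0.1521, 0.193]
ee_rot: [-0.997, 0.661, -1.037]
ft_force: [-0.4, 0.5, -4.4]
width: 0.153
```

```bash
cat > ft.py <<'E'
from tr import *
from cell import read_camera,status
import sys
F=[]
for i in range(int(sys.argv[1])):
    read_camera("scene"); s=status.state();F.append(np.r_[s["ft_force"],s["moment"],s["position"]])
F=np.array(F);print(s["clock"],"mean",F.mean(0).round(3),"sd",F.std(0).round(3)[:6])
p=F[-1,6:];A=tgt(0,.417);yh=np.array([-xh[1],xh[0]]);print("rel",(p-A)[:2]@np.c_[xh,yh],"under",p[2]-A[2]+.417,"width",s["width"])
E
python3 ft.py 12
```

```text
15.9 mean [-0.012 -0.258 -4.017 -0.204  0.453  0.012  0.562  0.152  0.193] sd [0.496 0.585 0.477 0.026 0.031 0.021]
rel [-0.00054292  0.00021488] under 0.417705251470647 width 0.15481466611627087
```

Force noise is 0.48 N per reading, so I'll average many samples. The weight comes to about 4.1 N, which means about 46 mm of dip. Lowering towards the seat first.

Call:
move_arm(
  targets=[
    [0,0.002,-0.001,0,0,0,0],
    [0,0.003,-0.001,0,0,0,0],
    [0,0.003,-0.001,0,0,0,0],
    [0,0.003,-0.001,0,0,0,0],
    [0,0.003,-0.001,0,0,0,0],
    [0,0.003,-0.001,0,0,0,0],
    [0,0.003,-0.002,0,0,0,0],
    [0,0.002,-0.001,0,0,0,0],
    [0,0,0,0,0,0,0],
    [0,0,0,0,0,0,0],
  ],
)

```text
clock: 17.15
position: [0.5626, 0.1526, 0.1672]
ee_rot: [-0.997, 0.662, -1.037]
ft_force: [-1.2, -0.4, -4.0]
width: 0.154
```

```bash
python3 look.py 10; python3 ft.py 2
```

```text
17.15 [0.56261639 0.15259483 0.1671646 ] [-1.19364006 -0.41139703 -4.00969467] 0.15391918802077587 [ 0.05 -0.11  0.04]
rel [0.00057903 0.00022238] -0.025064771190861618
loop sides a -0.004325622129915589 b -0.027653528909552146 0.016085903791052517 z max 0.39533725835438904
17.3 mean [ 0.253  0.136 -4.205 -0.203  0.424  0.012  0.563  0.153  0.167] sd [0.089 0.064 0.225 0.007 0.03  0.019]
rel [0.00057195 0.00022132] under 0.3919467345537492 width 0.14970717245592363
```

View pics/s10.png

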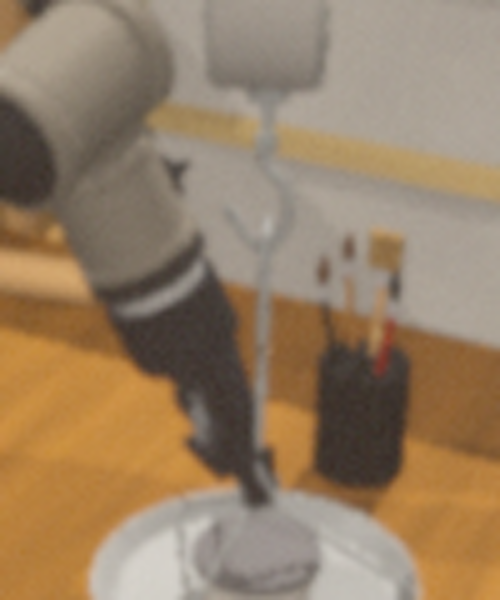

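The loop bar now sits inside the hook, at (265,228). I ease down at about 16 mm/s.

Call:
move_arm(
  targets=[
    [0,0.001,0,0,0,0,0],
    [0,0.002,-0.001,0,0,0,0],
    [0,0.002,-0.001,0,0,0,0],
    [0,0.002,-0.001,0,0,0,0],
    [0,0.002,-0.001,0,0,0,0],
    [0,0.002,-0.001,0,0,0,0],
    [0,0.002,-0.001,0,0,0,0],
    [0,0.002,-0.001,0,0,0,0],
    [0,0.001,0,0,0,0,0],
    [0,0,0,0,0,0,0],
  ],
)

```text
clock: 18.55
position: [0.5635, 0.1528, 0.1491]
ee_rot: [-0.996, 0.66, -1.038]
ft_force: [-1.2, -0.6, -3.4]
width: 0.155
```

```bash
python3 ft.py 16; python3 look.py 11
```

```text
19.35 mean [-7.600e-01 -4.400e-02 -3.014e+00 -1.460e-01  3.540e-01 -3.000e-03
  5.630e-01  1.530e-01  1.490e-01] sd [0.393 0.322 0.488 0.023 0.036 0.025]
rel [1.44591313e-03 6.61750943e-05] under 0.37384712116821295 width 0.15404780200411383
19.35 [0.56347539 0.15278976 0.14907649] [-0.86450992 -0.54298133 -3.41371178] 0.15404780200411383 [-0.03 -0.1   0.06]
rel [1.44591313e-03 6.61750943e-05] -0.043152878831787034
loop sides a -0.0014118285650839932 b -0.021691127948773682 -0.010957204853558151 z max 0.37761105596839106
```

View pics/s11.png

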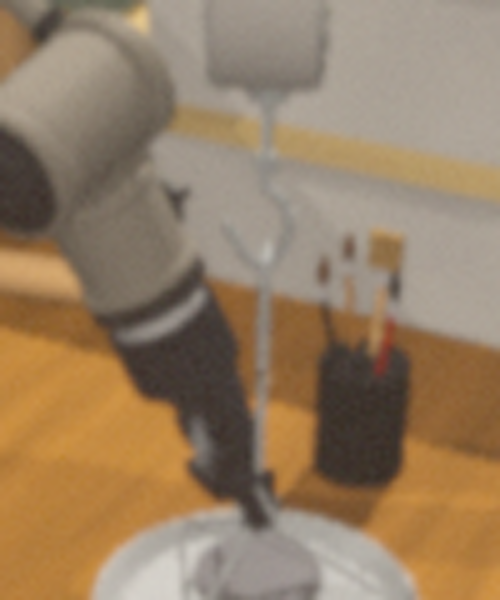

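The hook is engaged: 11 mm of dip has taken 1.0 N, as the spring rate predicts. Continuing.

Call:
move_arm(
  targets=[
    [0,0.001,-0.002,0,0,0,0],
    [0,0.002,-0.001,0,0,0,0],
    [0,0.002,-0.001,0,0,0,0],
    [0,0.002,-0.001,0,0,0,0],
    [0,0.002,-0.001,0,0,0,0],
    [0,0.002,-0.001,0,0,0,0],
    [0,0.002,-0.001,0,0,0,0],
    [0,0.002,-0.001,0,0,0,0],
    [0,0.002,-0.001,0,0,0,0],
    [0,0.002,-0.001,0,0,0,0],
    [0,0.002,-0.001,0,0,0,0],
    [0,0.001,-0.001,0,0,0,0],
    [0,0,0,0,0,0,0],
    [0,0,0,0,0,0,0],
  ],
)

```text
clock: 21.15
position: [0.5626, 0.1519, 0.1232]
ee_rot: [-0.994, 0.657, -1.039]
ft_force: [-0.7, 0.0, -0.6]
width: 0.155
```

```bash
python3 ft.py 20
```

```text
22.15 mean [ 0.357  0.39  -0.887 -0.115  0.237  0.028  0.563  0.152  0.123] sd [0.489 0.589 0.43  0.026 0.038 0.035]
rel [ 0.00025165 -0.00033488] under 0.3478571957940643 width 0.15365910207758493
```

Call:
move_arm(
  targets=[
    [0,0.001,0,0,0,0,0],
    [0,0.001,-0.001,0,0,0,0],
    [0,0.001,0,0,0,0,0],
    [0,0.001,-0.001,0,0,0,0],
    [0,0.001,0,0,0,0,0],
    [0,0.001,-0.001,0,0,0,0],
    [0,0.001,0,0,0,0,0],
    [0,0,0,0,0,0,0],
    [0,0,0,0,0,0,0],
  ],
)

```text
clock: 23.28
position: [0.5629, 0.152, 0.1151]
ee_rot: [-0.993, 0.657, -1.039]
ft_force: [-0.3, 0.5, 0.2]
width: 0.151
```

```bash
python3 ft.py 60
```

```text
26.275 mean [-0.186  0.274 -0.118 -0.092  0.184  0.026  0.563  0.152  0.115] sd [0.459 0.577 0.52  0.031 0.029 0.028]
rel [ 0.00064723 -0.0003967 ] under 0.3398548712851906 width 0.14772947183750773
```

Force averages −0.12 ± 0.07 N, which is under 1 mm of spring travel to go. I lower 1 mm more, settle, then open just enough to let go.

Call:
move_arm(
  targets=[
    [0,0.001,0,0,0,0,0],
    [0,0,0,0,0,0,0],
    [0,0,0,0,0,0,0],
  ],
)

```text
clock: 26.65
position: [0.5632, 0.1522, 0.114]
ee_rot: [-0.994, 0.658, -1.039]
ft_force: [-0.7, 0.4, -0.0]
width: 0.156
```

```bash
python3 ft.py 80; python3 look.py 12
```

```text
30.65 mean [-0.808 -0.071 -0.022 -0.073  0.153  0.017  0.563  0.152  0.114] sd [0.556 0.519 0.496 0.033 0.027 0.031]
rel [ 0.00095414 -0.00038953] under 0.3388095201508251 width 0.15305461647850288
30.65 [0.56320078 0.15217812 0.11403889] [-1.34754606 -0.56827407  0.19913951] 0.15305461647850288 [-0.23 -0.08  0.13]
rel [ 0.00095414 -0.00038953] -0.07819047984917485
loop sides a 4.492772257789586e-05 b -0.010327151963476338 -0.010327151963476338 z max 0.40783450844956637
```

View pics/s12.png

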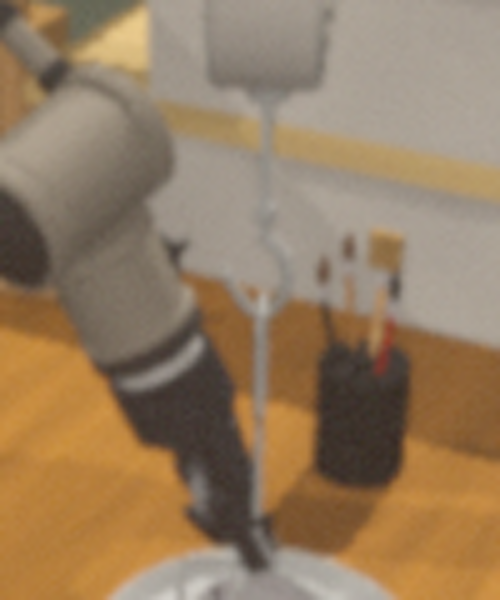

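Vertical force is −0.02 ± 0.06 N, so the weight is on the scale. A sideways force of −0.8 N along x remains, so I back off a fraction of a millimetre before letting go.

Call:
move_arm(
  targets=[
    [0,0,-0.001,0,0,0,0],
    [0,0,0,0,0,0,0],
    [0,0,0,0,0,0,0],
  ],
)

```text
clock: 31.08
position: [0.5627, 0.1519, 0.1138]
ee_rot: [-0.993, 0.657, -1.04]
ft_force: [0.0, 0.5, 0.4]
width: 0.155
```

```bash
python3 ft.py 50
```

```text
33.575 mean [ 0.572  0.693  0.032 -0.098  0.209  0.031  0.563  0.152  0.114] sd [0.499 0.471 0.464 0.03  0.028 0.031]
rel [ 0.00031752 -0.00045079] under 0.3385159764569785 width 0.1532340845576447
```

Call:
move_arm(
  targets=[
    [0,0,0.0005,0,0,0,0],
    [0,0,0,0,0,0,0],
    [0,0,0,0,0,0,0],
  ],
)

```text
clock: 33.95
position: [0.5629, 0.152, 0.1139]
ee_rot: [-0.994, 0.657, -1.039]
ft_force: [0.1, -0.1, -0.2]
width: 0.154
```

```bash
python3 ft.py 40
```

```text
35.95 mean [-0.28   0.255  0.069 -0.088  0.178  0.022  0.563  0.152  0.114] sd [0.509 0.548 0.46  0.027 0.031 0.028]
rel [ 0.0006301  -0.00041685] under 0.3386711050020002 width 0.15493735414494839
```

The forces are balanced. I soften the grip, then open in steps.

Call:
move_arm(
  targets=[
    [0,0,0,0,0,0,0],
    [0,0,0,0,0,0,0],
    [0,0,0,0,0,0,18],
    [0,0,0,0,0,0,22],
    [0,0,0,0,0,0,30],
    [0,0,0,0,0,0,40],
    [0,0,0,0,0,0,50],
    [0,0,0,0,0,0,50],
    [0,0,0,0,0,0,50],
  ],
  grip_force=20,
)

```text
clock: 37.08
position: [0.563, 0.1519, 0.1139]
ee_rot: [-0.993, 0.657, -1.04]
ft_force: [0.6, 0.7, -0.5]
width: 0.498
```

```bash
python3 - <<'E'
from tr import *
from cell import read_camera
s,p,r=now();print(s["clock"],s["width"],s["ft_force"])
for i in range(6):
    c=read_camera("scene");X=cloud(c); rel=(X[...,:2]-seat); yh=np.array([-xh[1],xh[0]]);a=rel@xh; b=rel@yh
    m=(X[...,2]>.30)&(X[...,2]<.45)&(abs(b)<.02)&(a>-.032)&(a<-.014); print(m.sum(),X[m][:,2].max())
cv2.imwrite("pics/s13.png",cv2.resize(c["frame"][100:280,260:420],None,fx=3.3,fy=3.3,interpolation=2))
w=read_camera("wrist");cv2.imwrite("pics/w13.png",w["frame"])
E
```

```text
37.075 0.4983629235880964 [ 0.62903241  0.66298731 -0.48368138]
18 0.3633025542566878
17 0.36324601438415605
19 0.3623730316601016
16 0.36082327321274166
16 0.36205207983410326
18 0.3617618178926244
```

View pics/s13.png

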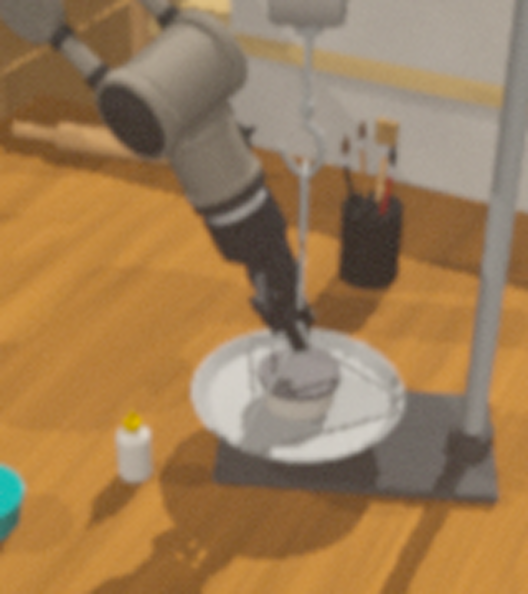

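View pics/w13.png

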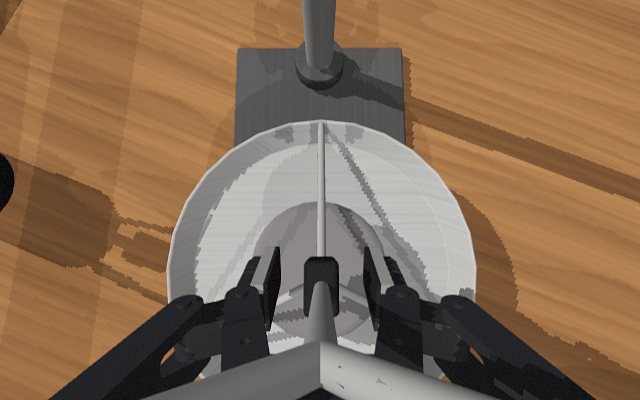

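The pan hangs steady on the hook, and both pads are clear of the block at (265,285) and (375,285). I retreat back along the tool axis, the way I came in.

Call:
move_arm(
  targets=[
    [0,-0.004,0,0,0,0,50],
    [0,-0.008,0,0,0,0,50],
    [0,-0.01,0,0,0,0,50],
    [0,-0.01,0,0,0,0,50],
    [0,-0.012,0,0,0,0,50],
    [0,-0.012,0,0,0,0,50],
    [0,-0.012,0,0,0,0,50],
    [0,-0.012,-0.002,0,0,0,50],
    [0,-0.014,-0.004,0,0,0,50],
    [0,-0.014,-0.008,0,0,0,50],
    [0,-0.012,-0.01,0,0,0,50],
    [0,-0.008,-0.012,0,0,0,50],
    [0,-0.004,-0.008,0,0,0,50],
    [0,0,0,0,0,0,50],
  ],
)

```text
clock: 39.17
position: [0.4677, 0.1121, 0.2227]
ee_rot: [-0.992, 0.656, -1.041]
ft_force: [0.6, -0.4, -0.5]
width: 0.498
```

```bash
cat > fin.py <<'E'
from tr import *
import sys
from cell import read_camera
n=sys.argv[1]
s,p,r=now();print(s["clock"],p,s["width"],s["ft_force"],s["joint_pos"].round(2))
yh=np.array([-xh[1],xh[0]])
for i in range(5):
    c=read_camera("scene");X=cloud(c); rel=(X[...,:2]-seat); a=rel@xh; b=rel@yh
    m=(X[...,2]>.30)&(X[...,2]<.45)&(abs(b)<.02)&(a>-.032)&(a<-.014)
    d=(X[...,2]>.02)&(X[...,2]<.2)&(np.hypot(a,b)<.14); print("tip",X[m][:,2].max().round(4),"dish cols",np.nonzero(d)[1].min(),np.nonzero(d)[1].max(),X[d].mean(0).round(4))
cv2.imwrite(f"pics/s{n}.png",c["frame"])
t=read_camera("top");cv2.imwrite(f"pics/t{n}.png",t["frame"])
E
python3 fin.py 14
```

```text
39.175 [0.46772788 0.11206818 0.22266222] 0.4984519812415819 [ 0.58287482 -0.44398953 -0.45746997] [-0.06  0.    1.99  0.27  0.77  0.95]
tip 0.3627 dish cols 318 382 [0.5471 0.1389 0.072 ]
tip 0.3636 dish cols 318 382 [0.5469 0.139  0.0719]
tip 0.364 dish cols 318 382 [0.5468 0.1389 0.072 ]
tip 0.3627 dish cols 318 382 [0.5466 0.1387 0.0719]
tip 0.3624 dish cols 318 382 [0.5468 0.1388 0.0719]
```

View pics/s14.png

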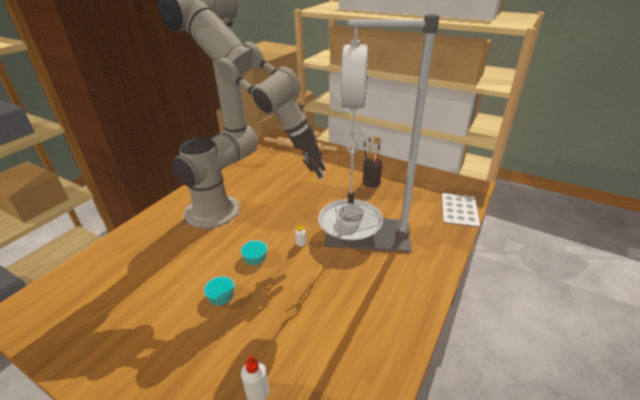

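The pan hangs level and still with the tub in it at (350,215). The gripper is clear at (320,165), and the bottles and brush jar are where they were. I hand in the job.

```bash
python3 -c "
from cell import bot
print(bot.job_done())"
```

```text
the job is handed in; nothing more can be done
None
```

I hung the pan on the hook by its loop, with the tub still standing in it, and handed the job in at about 39 s of the 67 s allowed.

- **Lowering:** I eased it down at about 16 mm/s while holding on. I let go once the averaged vertical force on the gripper was 0.07 ± 0.07 N. The weight is about 4.1 N (0.42 kg), judged from force readings with about 0.5 N of noise each.
- **Hook position:** The hook dipped about 46 mm, well short of the 95 mm end stop.
- **After letting go:** Five camera readings showed the hook steady to within 1–2 mm of measurement noise and the dish not moving. The gripper was well clear. I saw no change in the bottles or the brush jar, judging by eye from the picture.

**What disagreed or failed along the way:**
- **Fingertip position:** The cameras put the fingertips about 35–40 mm behind the reported TCP, not 11 mm ahead of it as stated. My first grasp therefore closed on nothing, without touching the pan. I used the measured offset from then on.
- **Lean angle:** Joint 5 reached its limit at a 30° lean, so I gripped at 25°.
- **Sideways force:** A sideways force of up to 0.8 N at the hook showed up before release. I trimmed it to about 0.4 N.
- **Hook speed at release:** I did not measure this directly. I inferred it was low from the near-zero force and the steady pictures afterwards.

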